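# Load and clamp specimen pots on a bench shaker

## Robot

A 7-joint arm with a two-finger parallel gripper is mounted at the origin on a cart in front of the work surface, level with it; the furniture and walls round the work are solid. World frame = base frame: x ahead of the robot, y to its left, z up, the work surface at z = 0. Lengths are in m, angles in rad, forces in N, time in s.
With the tool pointing down it reaches from about 0.4 to 0.85 m from the base axis. Payload 4.5 kg.
Tool frame: the origin (TCP) lies midway between the tips of the shut fingers; the grasp point (between the pads) lies 19 mm behind it; z points along the fingers, y is the line along which they close (so a half turn about z gives the same grasp; the last joint's range is limited). The gripper opens to 88 mm and grips with 3 to 60 N. Pads are 18 mm wide; open, the fingers measure 123 mm over their backs; the gripper's body (75 mm by 187 mm) begins 45 mm behind the grasp point.
Start: joints at [1.146, 0.689, -0.195, 1.565, 0.157, 0.902, -0.215], TCP at [0.277, -0.56, 0.239] pointing down, gripper open.
Joint ranges: [-3.01, 3.01], [-0.46, 2.08], [-1.47, 1.51], [0.13, 2.56], [-1, 4.14], [0.04, 2.09], [-2.66, 2.66]. Speed limits (rad/s): [2.57, 2.57, 3.14, 3.14, 3.14, 3.14, 3.14].

## Interface

Orientations are given as a unit quaternion [x, y, z, w].
In Python, from plant import r gives the robot as it stands.
- The arm moves only by the tool carry_out, never from a script. Its argument "plan" is a list of rows, each an object with "rot": the turn, a rotation vector about the tool's x, y, z in rad, a list of three; "xyz": the shift along the tool's x, y, z in m, a list of three; "grip": the closure in counts, from 0 (fully open) to 255 (shut). In form: [{"rot": [wx, wy, wz], "xyz": [dx, dy, dz], "grip": grip}, ...]. A call has 1 to 8 rows; each row is the pose to reach, as a shift and turn from the pose commanded when the call began, along the tool's axes at that moment; what a row does not reach only later rows make up. A row lasts 1/12 s, in which the tool goes at most 41.7 mm and 7.16 degrees, less where a joint would pass 70% of its speed; a pose out of reach is approached as far as the arm can. A call with a gripper value outside its range is refused whole. The fingers move at their own pace and stop on an object; "squeeze" is the grip in N (left out, the last holds). Time passes only in rows, so rows that repeat a pose let the fingers close. It gives the time, the measured TCP pose, the force, the opening and the grip force at its end, in the units of the state.
- r.get_state(): the state, without advancing time (a new reading comes with each control period).
- r.snapshot(name): name is "scene" or "top"; returns the picture (420x560x3 uint8, red, green, blue); there is no depth.
- r.camera_params(name): a dict with "fx", "fy", "cx", "cy" (pixels), "position" and "attitude" of the camera in the world. Camera axes: x right, y down, z forward; pixel columns grow to the right and rows downward; lengths in m; the calibration is good to about 2 mm. A picture is of the moment at which its call begins. camera_params takes no time and is no camera call.
- r.finish_job(): hands the job in; it is judged then, once.
The state is a dict: "clock": time; "q": joint angles; "qd": joint speeds; "joint_torque": joint torques, N m; "tool_pos": TCP position; "eef_rot": TCP orientation; "contact_force": force on the tool from outside, world axes, zero at the start; "moment": the same for the moment, N m; "opening": opening from 0.0 (shut) to 1.0 (fully open); "finger_force": force on a finger pad.
Only numpy, scipy, OpenCV 4.12 (cv2) and the standard library are available. Lean on these libraries where they do the work, as an engineer would, in place of code of your own. Each camera call takes 0.05 s, during which the arm holds its last target. There are 200 camera calls.

## Task

Load the bench shaker: open its sprung clamp bar wide with the four-peg handwheel (a guard covers the rear half of the wheel, so turn it with short swings of whichever peg is in the open, going back for the next peg each time), stand every small 48 mm specimen pot upright on the platform between the two bars, and leave the look-alike larger 56 mm pots standing where they are. Then tighten the handwheel by the same short swings as far as it goes, so that the bar holds all the pots firmly, and finally press the shaker's round start key right down and let it come up again.

Things in the scene. Friction and masses are not known exactly. Their poses are not given: they have to be found in the camera images.
- shaker: fixed low white bench shaker, 196 mm (its x) by 345 mm (its y), platform top 35 mm above the bench; origin on the bench. Its own axes are called x', y' below: -x' faces the robot roughly, +y' is its left end. x' extends from -113 to 83 mm, y' from -180 to 165 mm. Pots stand in the bay between two low bars along y'; the handwheel is at the right end.
- front_bar (a point): foot of the inner face of the fixed front bar, at mid-length, on the platform: x' = -45 mm, y' = 62 mm; axes as the shaker's. That bar spans y' = -31 to 155 mm, is 10 mm thick, its top 57 mm above the bench. Low end stops close the bay at both its ends. The pots go on its +x' side, in a row, for example centred at y' = 0, 62 and 124 mm.
- guard_edge (a point): middle of the front top edge of the guard: x' = -17 mm, 95 mm above the bench; axes as the shaker's. The guard is a flat cover (underside 89 mm above the bench) over x' = -17 to 77, y' = -179 to -53 mm, with walls at its sides and back. The rear half of the handwheel and its hub turn below it, so only pegs in front of it can be reached.
- wheel_axis (a point): point on the handwheel's vertical axis, 86 mm above the bench (height of the peg tops), x' = -20 mm, y' = -116 mm of the shaker
- peg0 (a point): centre of the top of an upright round aluminium peg of the handwheel: 15 mm diameter, 35 mm of it standing free above the black spokes (peg top 86 mm above the bench, spoke top 49 mm), 45 mm from the wheel axis. At handwheel = 0 it points to -x' of the shaker. Pegs under the guard cannot be gripped.
- peg1 (a point): the same for the second peg; at handwheel = 0 it points to +y' of the shaker
- peg2 (a point): the same for the third peg; at handwheel = 0 it points to +x' of the shaker
- peg3 (a point): the same for the fourth peg; at handwheel = 0 it points to -y' of the shaker
- handwheel (a joint): angle of the handwheel in rad, grows clockwise seen from above = tightening; 0 = clamp fully open (stop), 6.15 = stop at the tight end; friction (5 N at a peg) keeps it where it is left. Starts between 5.1 and 6.0, with the bars too close for a pot. The gap between the bars is 68 mm - 4.5 mm per rad; small pots are touched at about 4.9.
- clamp_bar (a joint): spring travel of the sprung clamp bar (8 mm thick, top 58 mm above the bench, y' = -21 to 145 mm, behind the front bar) in m: 0 while nothing presses on it, grows as the pots push it back against its springs (1.5 N per mm, 4.5 N preload); at most 0.008. About 0.0055 when small pots are clamped with the wheel at its tight stop.
- start_key (a joint): travel of the round white start key in m: 0 = up, 0.006 = fully down; a spring returns it; fully down takes 5 N
- start_key_top (a point): centre of the top face of the start key, 28 mm diameter, on the front apron of the shaker, pressed straight down
- unit_front (a point): point on the bench at the front foot of the tall equipment behind the pots: its upright front face, 380 mm tall over the left part of the bench, stands at this x and runs along y; keep the gripper clear of it
- small_pot_1: white specimen pot with a white screw lid, the SMALLER size: 48 mm diameter over the lid (46 mm at the body), 62 mm tall, 55 g, stands upright; origin at the centre of its underside, z up along the pot. Two or three of the three small pots are present (an absent one reads None). 
- small_pot_2: white specimen pot with a white screw lid, the SMALLER size: 48 mm diameter over the lid (46 mm at the body), 62 mm tall, 55 g, stands upright; origin at the centre of its underside, z up along the pot. Two or three of the three small pots are present (an absent one reads None). 
- small_pot_3: white specimen pot with a white screw lid, the SMALLER size: 48 mm diameter over the lid (46 mm at the body), 62 mm tall, 55 g, stands upright; origin at the centre of its underside, z up along the pot. Two or three of the three small pots are present (an absent one reads None). 
- large_pot_1: white specimen pot of the same look but LARGER: 56 mm diameter over the lid (54 mm at the body), 70 mm tall; it is not for the shaker and stays on the bench; origin at the centre of its underside, z up
- large_pot_2: the same as large_pot_1
- brown_bottle: brown bottle with white cap, 46 mm diameter, 85 mm tall, stands among the pots, a bystander; origin at the centre of its underside, z up
Things that resemble listed ones, but are neither listed nor needed, are in the scene too. Leave any blue or orange look-alike of the small_pot_2 alone.

How it is judged:
By the outcome, as a careful person would: the job done as asked, in the order asked, and still so for the second after the job is handed in, with the robot touching nothing.
Of small_pot_1, small_pot_2, small_pot_3 only 2 to 3 are there at a start; the rules pass over those that are not, and their reading is None.
At some moment in a run one of small_pot_1, small_pot_2, small_pot_3 may be knocked a few centimetres aside while the robot is not near it.
It also fails if it takes over 208 s, if anything falls off the work surface, if the arm or the gripper's body presses on something with over 40 N, if the wrist force passes 120 N, or if a joint passes its speed limit or range.

## Working session

There is one attempt and no reset: what is moved stays moved. The work goes in short steps, Python scripts to look and compute and a tool call to move; the robot and the scene stay as the last step left them, time stands still between calls to the robot, and variables do not carry over. Pictures are saved under pics/ and viewed, at most 14 in all, crops included, and the job is handed in when it is done.

Besides the shell and the picture viewer there is one more tool, called after "Emit:" by a JSON object that holds its "op" and its "data", one argument or row to a line. carry_out: Moves the arm, as the interface text tells. Its arguments: {"type":"object","properties":{"plan":{"type":"array"},"squeeze":{"type":"number"}},"required":["plan"]}

```bash
ls; mkdir -p pics; python3 - <<'E'
from plant import r
import cv2
print(r.get_state())
for n in("scene","top"):
    print(n,r.camera_params(n)); cv2.imwrite(f"pics/{n}0.png",cv2.cvtColor(r.snapshot(n),cv2.COLOR_RGB2BGR))
E
```

```text
pics
{'clock': 0.0, 'q': array([ 1.14582527,  0.68997744, -0.19452087,  1.5663509 ,  0.15732248,
        0.90249479, -0.21511232]), 'qd': array([ 0.00085573, -0.00283809, -0.00113085, -0.00102014,  0.00053769,
        0.00059954,  0.00100535]), 'joint_torque': array([ 2.57982374e-04, -5.27564049e+01, -1.26693718e+00, -1.53427863e+01,
       -5.26939903e-02,  6.75349540e-03,  2.11426045e-04]), 'tool_pos': array([ 0.27645135, -0.55982674,  0.23791246]), 'eef_rot': array([ 9.73795405e-01,  2.27423980e-01, -2.79615185e-04, -8.74284026e-04]), 'contact_force': array([ 0.1524786 , -0.18662142,  0.44772561]), 'moment': array([-0.05204479,  0.00055121,  0.01958895]), 'finger_force': 0.0, 'opening': 1.0011407481649746}
scene {'fx': 455.9468717671572, 'fy': 455.9468717671572, 'cx': 273.06020218821374, 'cy': 211.5358450349721, 'position': array([-0.09623998,  0.89229408,  0.69262135]), 'attitude': array([-0.26755031,  0.81641737, -0.48210379,  0.1716259 ])}
top {'fx': 478.4423757559532, 'fy': 478.4423757559532, 'cx': 284.3425832768234, 'cy': 206.31521823566933, 'position': array([0.49135275, 0.02977387, 1.3562826 ]), 'attitude': array([-0.70355404,  0.71012111, -0.01660426,  0.02154082])}
```

View pics/top0.png

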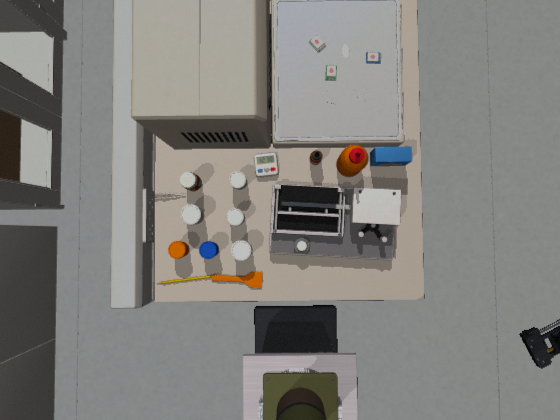

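View pics/scene0.png

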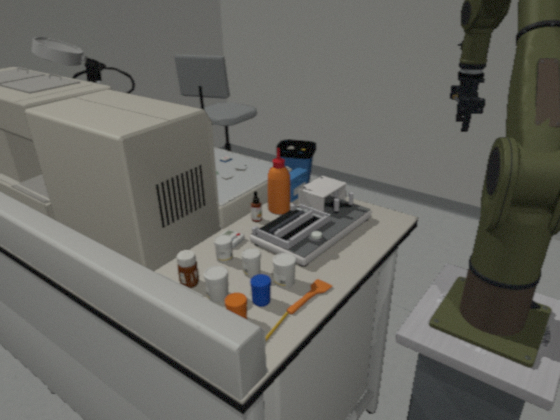

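The top view shows white round lids at about (191,214), (238,180), (235,216) and (241,250), and the brown bottle's cap at (190,180). The shaker spans about (270–397, 183–260), its key is at (302,246) and pegs are visible near (363,234) and (384,240). I'll zoom in next.

```bash
python3 - <<'E'
import cv2,numpy as np
t=cv2.imread("pics/top0.png")
a=cv2.resize(t[172:268,262:407],None,fx=5.5,fy=5.5,interpolation=cv2.INTER_CUBIC)
cv2.imwrite("pics/c1.png",a)
b=cv2.resize(t[160:275,155:275],None,fx=5,fy=5,interpolation=cv2.INTER_CUBIC)
cv2.imwrite("pics/c2.png",b)
E
```

```text
(no output)
```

View pics/c1.png

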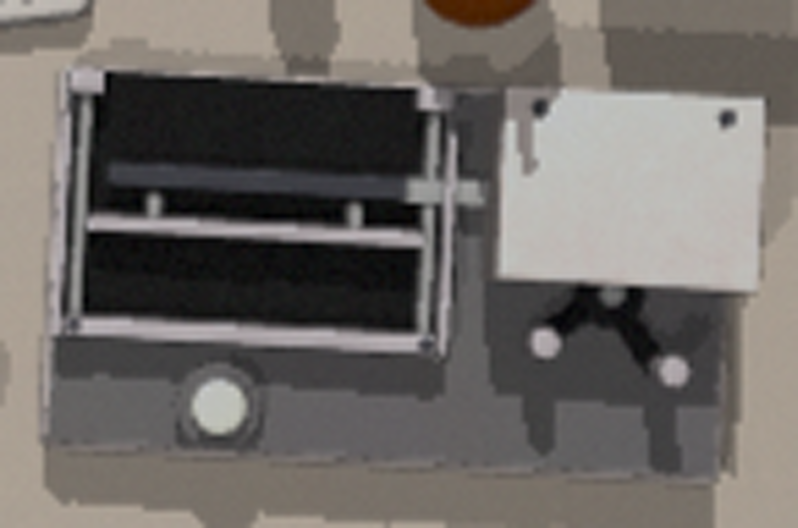

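View pics/c2.png

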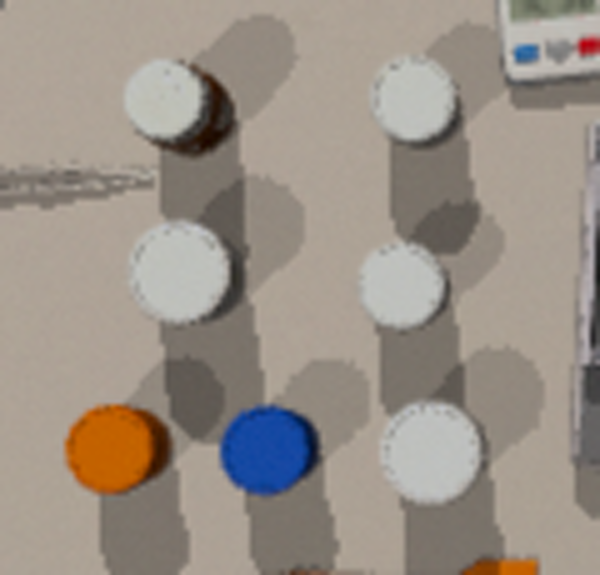

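Crop 1 shows two free pegs at full-image (361.1,234.2) and (384.5,239.3), the guard's front corners at (352.4,222.5) and (399.6,225.1), and the key at (301.6,245.8). Crop 2 shows two small pots at (238,180) and (235.6,216.8), and larger pots at (191,214) and (241,250).

```bash
cat > h.py <<'E'
from plant import r
import numpy as np, cv2, json
from scipy.spatial.transform import Rotation as R
from scipy.optimize import least_squares
def ray(n,px,z):
    c=r.camera_params(n); d=R.from_quat(c["attitude"]).apply([(px[0]-c["cx"])/c["fx"],(px[1]-c["cy"])/c["fy"],1])
    return c["position"]+d*(z-c["position"][2])/d[2]
def proj(n,p):
    c=r.camera_params(n); v=R.from_quat(c["attitude"]).inv().apply(np.asarray(p)-c["position"])
    return np.array([c["fx"]*v[0]/v[2]+c["cx"],c["fy"]*v[1]/v[2]+c["cy"]])
def blobs(n,img,box,lo,hi,amin):
    x0,y0,x1,y1=box; m=cv2.inRange(cv2.cvtColor(img,cv2.COLOR_RGB2HSV)[y0:y1,x0:x1],lo,hi)
    k,_,st,ce=cv2.connectedComponentsWithStats(m)
    return [(ce[i]+[x0,y0],int(st[i,4]),st[i,2:4]) for i in range(1,k) if st[i,4]>=amin]
E
python3 - <<'E'
from h import *
img=cv2.cvtColor(cv2.imread("pics/top0.png"),cv2.COLOR_BGR2RGB)
c=lambda x,y:((x+.5)/5.5-.5+262,(y+.5)/5.5-.5+172)
obs=[(c(497,278),(-.017,-.053),.095),(c(757,292),(-.017,-.179),.095),(c(765,97),(.077,-.179),.095),(c(505,88),(.077,-.053),.095)]
P=np.array([ray("top",o[0],o[2])[:2] for o in obs]); L=np.array([o[1] for o in obs])
def T(p,l): a=p[2]; l=np.asarray(l); return np.array([p[0]+np.cos(a)*l[...,0]-np.sin(a)*l[...,1],p[1]+np.sin(a)*l[...,0]+np.cos(a)*l[...,1]]).T
f=least_squares(lambda p:(T(p,L)-P).ravel(),[.5,-.1,0]); print("guard fit",f.x,f.fun*1e3)
pk=np.array([ray("top",c(*q),.086)[:2] for q in((545,342),(674,370))]); print("pegs",pk,np.linalg.norm(pk[0]-pk[1]))
m=pk.mean(0); d=pk[1]-pk[0]; n=np.array([-d[1],d[0]])/2
for s in(1,-1): print("axis cand",m+s*n)
print("axis guardfit",T(f.x,np.array([-.020,-.116])))
for q in((45,445),(720,482)): print("base corner z.03",ray("top",c(*q),.03)[:2])
print("pred base",T(f.x,np.array([[-.113,.165],[-.113,-.180]])))
print("key",ray("top",c(218,406),.04))
for q,z in(((238,180),.062),((235.6,216.8),.062),((191,214),.07),((241,250),.07)): print(ray("top",q,z))
print("unit", ray("top",(160,149),0),ray("top",(265,149),0))
# blobs for pots
for b in blobs("top",img,(160,160,262,268),(0,0,170),(180,40,255),60): print(b, ray("top",b[0],.062))
# bar corners
for q in((75,320),(440,350)): print("front bar",ray("top",c(*q),.057)[:2])
print("pred bar",T(f.x,np.array([[-.05,.155],[-.05,-.031]])))
E
```

```text
guard fit [ 0.53495051 -0.08670509 -0.05632332] [-1.11447832  0.68530935 -0.36709053 -1.02307718 -0.02860279 -0.42084949
  1.51017163  0.75861734]
pegs [[ 0.48527542 -0.16312503]
 [ 0.47127011 -0.22485844]] 0.06330214863343986
axis cand [ 0.50913947 -0.20099439]
axis cand [ 0.44740606 -0.18698908]
axis guardfit [ 0.50845218 -0.20139527]
base corner z.03 [0.4356414  0.08011985]
base corner z.03 [ 0.41420304 -0.25795511]
pred base [[ 0.43141814  0.08439443]
 [ 0.41199686 -0.26005849]]
key [ 0.45467646 -0.00668498  0.04      ]
[0.63414461 0.16385499 0.062     ]
[0.53411118 0.17074618 0.062     ]
[0.54251353 0.29008355 0.07      ]
[0.44467712 0.15570758 0.07      ]
unit [0.73233806 0.39338991 0.        ] [0.72922283 0.09270645 0.        ]
(array([211.3934644 , 196.91631243]), 3764, array([ 93, 108], dtype=int32)) [0.58872578 0.23632183 0.062     ]
(array([255.18386492, 205.11069418]), 533, array([16, 52], dtype=int32)) [0.56531165 0.11750641 0.062     ]
(array([173.94736842, 225.15659519]), 1539, array([40, 70], dtype=int32)) [0.51303372 0.33790178 0.062     ]
(array([257.82608696, 257.33043478]), 115, array([ 9, 22], dtype=int32)) [0.42430062 0.11120204 0.062     ]
(array([196.23076923, 259.13186813]), 182, array([14, 19], dtype=int32)) [0.42091206 0.27740227 0.062     ]
front bar [0.49806965 0.06383651]
front bar [ 0.48167248 -0.1158119 ]
pred bar [[ 0.4937553   0.0708638 ]
 [ 0.4832847  -0.11484125]]
```

```bash
cat >> h.py <<'E'
YAW=-.0563; SH=np.array([.535,-.0867]); AX=np.array([.5089,-.2012])
def s2w(x,y): return SH+np.array([np.cos(YAW)*x-np.sin(YAW)*y,np.sin(YAW)*x+np.cos(YAW)*y])
def peg(deg,rad=.045): f=np.radians(deg)-YAW; return AX+rad*np.array([-np.cos(f),np.sin(f)])
def Rt(yaw): return R.from_euler("z",yaw)*R.from_quat([1,0,0,0])
def rel(pts,yaw=YAW,start=None):
    "shifts in tool axes (mm) from measured (or given) pose to world points"
    s=r.get_state(); T=R.from_quat(s["eef_rot"]) if start is None else Rt(yaw); p0=s["tool_pos"] if start is None else np.array(start)
    if start is None:
        print("t",round(s["clock"],2),"pos",s["tool_pos"].round(4),"F",s["contact_force"].round(1),"open",round(s["opening"],2),"rot",(T.inv()*Rt(yaw)).as_rotvec().round(4))
    for p in pts: print((T.inv().apply(np.array(p)-p0)*1000).round(1))
E
python3 - <<'E'
from h import *
p=peg(55); print(p)
rel([[*p,.14],[*p,.057]])
E
```

```text
[ 0.48520418 -0.16294417]
t 0.1 pos [ 0.2765 -0.5599  0.238 ] F [0.3 0.3 0.4] open 1.0 rot [-1.600e-03  5.000e-04  5.151e-01]
[ 363.  -263.3   98.4]
[ 363.  -263.2  181.4]
```

Emit:
{"op": "carry_out", "data": {
  "plan": [
    {"rot":[-0.0016,0.0005,0.515],"xyz":[0.363,-0.2633,0.09],"grip":150},
    {"rot":[-0.0016,0.0005,0.515],"xyz":[0.363,-0.2633,0.09],"grip":150},
    {"rot":[-0.0016,0.0005,0.515],"xyz":[0.363,-0.2633,0.09],"grip":150},
    {"rot":[-0.0016,0.0005,0.515],"xyz":[0.363,-0.2633,0.09],"grip":150},
    {"rot":[-0.0016,0.0005,0.515],"xyz":[0.363,-0.2633,0.09],"grip":150},
    {"rot":[-0.0016,0.0005,0.515],"xyz":[0.363,-0.2633,0.09],"grip":150},
    {"rot":[-0.0016,0.0005,0.515],"xyz":[0.363,-0.2633,0.09],"grip":150},
    {"rot":[-0.0016,0.0005,0.515],"xyz":[0.363,-0.2633,0.09],"grip":150}
  ],
  "squeeze": 30
}}

```text
clock: 0.77
tool_pos: [0.4295, -0.2693, 0.1727]
eef_rot: [1.0, -0.028, 0.0, 0.001]
contact_force: [0.6, -0.9, -0.6]
opening: 0.427
finger_force: 0.0
```

```bash
python3 - <<'E'
from h import *
p=peg(55); rel([[*p,.14],[*p,.057]])
E
```

```text
t 0.77 pos [ 0.4295 -0.2693  0.1727] F [ 0.6 -0.9 -0.6] open 0.43 rot [ 0.0013 -0.0006 -0.0001]
[  49.6 -109.4   32.5]
[  49.6 -109.5  115.5]
```

Emit:
{"op": "carry_out", "data": {
  "plan": [
    {"rot":[0.001,-0.0006,0],"xyz":[0.0496,-0.1094,0.03],"grip":150},
    {"rot":[0.001,-0.0006,0],"xyz":[0.0496,-0.1094,0.03],"grip":150},
    {"rot":[0.001,-0.0006,0],"xyz":[0.0496,-0.1094,0.03],"grip":150},
    {"rot":[0.001,-0.0006,0],"xyz":[0.0496,-0.1094,0.03],"grip":150},
    {"rot":[0.001,-0.0006,0],"xyz":[0.0496,-0.1094,0.03],"grip":150},
    {"rot":[0.001,-0.0006,0],"xyz":[0.0496,-0.1094,0.03],"grip":150}
  ]
}}

```text
clock: 1.27
tool_pos: [0.4843, -0.1652, 0.1428]
eef_rot: [1.0, -0.028, -0.0, 0.001]
contact_force: [-0.3, -0.4, -0.3]
opening: 0.416
finger_force: 0.0
```

```bash
python3 - <<'E'
from h import *
p=peg(55); rel([[*p,.14],[*p,.057]])
print("swing 55->-50 shifts from start at peg(55):")
rel([[*peg(a),.057] for a in np.linspace(55,-50,9)[1:]],start=[*peg(55),.057])
print("swing 40->-50"); rel([[*peg(a),.057] for a in np.linspace(40,-50,8)[1:]],start=[*peg(40),.057])
print("-50 -> 40"); rel([[*peg(40),.057]],start=[*peg(-50),.057])
E
```

```text
t 1.27 pos [ 0.4843 -0.1652  0.1428] F [-0.3 -0.4 -0.3] open 0.42 rot [0.0011 0.0007 0.0003]
[ 0.8 -2.3  2.8]
[ 0.9 -2.4 85.8]
swing 55->-50 shifts from start at peg(55):
[-7.7  6.8  0. ]
[-13.6  15.2   0. ]
[-17.5  24.7   0. ]
[-19.1  34.9   0. ]
[-18.4  45.2   0. ]
[-15.4  55.    0. ]
[-10.2  63.9   0. ]
[-3.1 71.3  0. ]
swing 40->-50
[-5.6  8.4  0. ]
[-9.1 17.8  0. ]
[-10.5  27.8   0. ]
[-9.6 37.8  0. ]
[-6.5 47.4  0. ]
[-1.4 56.1  0. ]
[ 5.5 63.4  0. ]
-50 -> 40
[ -5.5 -63.4   0. ]
```

Emit:
{"op": "carry_out", "data": {
  "plan": [
    {"rot":[0.001,0.0007,0],"xyz":[0.0009,-0.0024,0.04],"grip":150},
    {"rot":[0.001,0.0007,0],"xyz":[0.0009,-0.0024,0.07],"grip":150},
    {"rot":[0.001,0.0007,0],"xyz":[0.0009,-0.0024,0.0855],"grip":150},
    {"rot":[0.001,0.0007,0],"xyz":[0.0009,-0.0024,0.0855],"grip":150},
    {"rot":[0.001,0.0007,0],"xyz":[0.0009,-0.0024,0.0855],"grip":255},
    {"rot":[0.001,0.0007,0],"xyz":[0.0009,-0.0024,0.0855],"grip":255},
    {"rot":[0.001,0.0007,0],"xyz":[0.0009,-0.0024,0.0855],"grip":255},
    {"rot":[0.001,0.0007,0],"xyz":[0.0009,-0.0024,0.0855],"grip":255}
  ],
  "squeeze": 30
}}

```text
clock: 1.93
tool_pos: [0.4867, -0.1639, 0.0589]
eef_rot: [1.0, -0.029, 0.002, 0.001]
contact_force: [0.0, -1.4, 2.6]
opening: 0.157
finger_force: 30.0
```

Emit:
{"op": "carry_out", "data": {
  "plan": [
    {"rot":[0,0,0],"xyz":[-0.0077,0.0068,0],"grip":255},
    {"rot":[0,0,0],"xyz":[-0.0136,0.0152,0],"grip":255},
    {"rot":[0,0,0],"xyz":[-0.0175,0.0247,0],"grip":255},
    {"rot":[0,0,0],"xyz":[-0.0191,0.0349,0],"grip":255},
    {"rot":[0,0,0],"xyz":[-0.0184,0.0452,0],"grip":255},
    {"rot":[0,0,0],"xyz":[-0.0154,0.055,0],"grip":255},
    {"rot":[0,0,0],"xyz":[-0.0102,0.0639,0],"grip":255},
    {"rot":[0,0,0],"xyz":[-0.0031,0.0713,0],"grip":255}
  ]
}}

```text
clock: 2.6
tool_pos: [0.4729, -0.2292, 0.0584]
eef_rot: [1.0, -0.026, -0.005, -0.004]
contact_force: [-7.6, 8.5, 13.8]
opening: 0.16
finger_force: 30.0
```

```bash
python3 - <<'E'
from h import *
rel([[*peg(-50),.057],[*peg(40),.057]])
cv2.imwrite("pics/c3.png",cv2.cvtColor(cv2.resize(r.snapshot("top")[172:268,262:407],None,fx=5,fy=5),cv2.COLOR_RGB2BGR))
E
```

```text
t 2.6 pos [ 0.4729 -0.2292  0.0584] F [-7.6  8.5 13.8] open 0.16 rot [-0.0074  0.0105  0.0035]
[5.4 4.6 1.3]
[  0.1 -58.9   1.8]
```

View pics/c3.png

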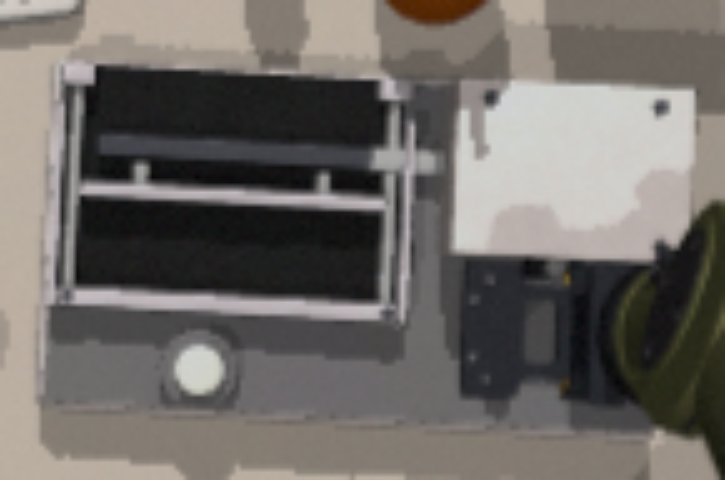

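Emit:
{"op": "carry_out", "data": {
  "plan": [
    {"rot":[0,0,0],"xyz":[0,0,0],"grip":255},
    {"rot":[0,0,0],"xyz":[0,0,0],"grip":255},
    {"rot":[0,0,0],"xyz":[0,0,0],"grip":255}
  ]
}}

```text
clock: 2.9
tool_pos: [0.4751, -0.2315, 0.0584]
eef_rot: [1.0, -0.027, -0.003, -0.002]
contact_force: [-6.0, 3.6, 9.4]
opening: 0.16
finger_force: 30.0
```

Emit:
{"op": "carry_out", "data": {
  "plan": [
    {"rot":[0,0,0],"xyz":[0,0,0],"grip":150},
    {"rot":[0,0,0],"xyz":[0,0,0],"grip":150},
    {"rot":[0,0,0],"xyz":[0,0,-0.03],"grip":150},
    {"rot":[0,0,0],"xyz":[0,0,-0.06],"grip":150},
    {"rot":[0,0,0],"xyz":[0,-0.03,-0.06],"grip":150},
    {"rot":[0,0,0],"xyz":[-0.0055,-0.0634,-0.06],"grip":150},
    {"rot":[0,0,0],"xyz":[-0.0055,-0.0634,-0.06],"grip":150},
    {"rot":[0,0,0],"xyz":[-0.0055,-0.0634,-0.06],"grip":150}
  ]
}}

```text
clock: 3.57
tool_pos: [0.4772, -0.1679, 0.1179]
eef_rot: [1.0, -0.026, 0.001, -0.001]
contact_force: [-0.3, -1.8, 0.0]
opening: 0.411
finger_force: 0.0
```

```bash
python3 - <<'E'
from h import *
rel([[*peg(40),.057]])
im=r.snapshot("top"); 
cv2.imwrite("pics/c4.png",cv2.cvtColor(cv2.resize(im[212:252,342:402],None,fx=8,fy=8,interpolation=cv2.INTER_CUBIC),cv2.COLOR_RGB2BGR))
print(proj("top",[*peg(40),.086]),proj("top",[*peg(-50),.086]))
E
```

```text
t 3.57 pos [ 0.4772 -0.1679  0.1179] F [-0.3 -1.8  0. ] open 0.41 rot [-0.0014 -0.0018  0.0041]
[-1.1  2.6 60.9]
[363.48739499 237.21637895] [387.53970286 236.25294347]
```

View pics/c4.png

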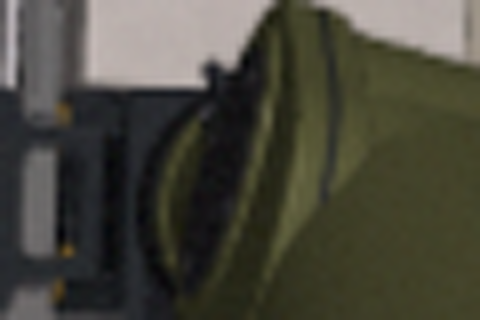

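The arm hides the wheel in this crop, so I'm relying on the measured TCP: the first swing ended near −45°, which puts the next peg at about 44–45°.

Emit:
{"op": "carry_out", "data": {
  "plan": [
    {"rot":[0,0,0.004],"xyz":[0.001,0.0004,0.04],"grip":150},
    {"rot":[0,0,0.004],"xyz":[0.001,0.0004,0.06],"grip":150},
    {"rot":[0,0,0.004],"xyz":[0.001,0.0004,0.06],"grip":150},
    {"rot":[0,0,0.004],"xyz":[0.001,0.0004,0.06],"grip":255},
    {"rot":[0,0,0.004],"xyz":[0.001,0.0004,0.06],"grip":255},
    {"rot":[0,0,0.004],"xyz":[0.001,0.0004,0.06],"grip":255},
    {"rot":[0,0,0.004],"xyz":[0.001,0.0004,0.06],"grip":255}
  ]
}}

```text
clock: 4.2
tool_pos: [0.4778, -0.1686, 0.0585]
eef_rot: [1.0, -0.029, 0.001, -0.001]
contact_force: [-0.6, 3.6, -0.4]
opening: 0.162
finger_force: 30.0
```

```bash
cat >> h.py <<'E'
def phi(p): d=np.asarray(p)[:2]-AX; return np.degrees(np.arctan2(d[1],-d[0])+YAW), np.linalg.norm(d)
def now(): print("phi now",phi(r.get_state()["tool_pos"]))
E
python3 - <<'E'
from h import *
now(); rel([[*peg(44),.057]])
rel([[*peg(a),.057] for a in np.linspace(44,-55,9)[1:]],start=[*peg(44),.057])
E
```

```text
phi now (np.float64(43.16585813179303), np.float64(0.0450811481717999))
t 4.2 pos [ 0.4778 -0.1686  0.0585] F [-0.6  3.6 -0.4] open 0.16 rot [-0.0028 -0.0011 -0.0022]
[ 0.5 -0.4  1.5]
[-5.9  7.7  0. ]
[-10.1  16.4   0. ]
[-12.3  25.9   0. ]
[-12.4  35.6   0. ]
[-10.5  45.1   0. ]
[-6.5 53.9  0. ]
[-0.7 61.7  0. ]
[ 6.6 68.1  0. ]
```

Emit:
{"op": "carry_out", "data": {
  "plan": [
    {"rot":[0,0,0],"xyz":[-0.0059,0.0077,0],"grip":255},
    {"rot":[0,0,0],"xyz":[-0.0101,0.0164,0],"grip":255},
    {"rot":[0,0,0],"xyz":[-0.0123,0.0259,0],"grip":255},
    {"rot":[0,0,0],"xyz":[-0.0124,0.0356,0],"grip":255},
    {"rot":[0,0,0],"xyz":[-0.0105,0.0451,0],"grip":255},
    {"rot":[0,0,0],"xyz":[-0.0065,0.0539,0],"grip":255},
    {"rot":[0,0,0],"xyz":[-0.0007,0.0617,0],"grip":255},
    {"rot":[0,0,0],"xyz":[0.0066,0.0681,0],"grip":255}
  ]
}}

```text
clock: 4.87
tool_pos: [0.4753, -0.2346, 0.0583]
eef_rot: [1.0, -0.028, -0.005, -0.004]
contact_force: [-5.7, 11.2, 8.1]
opening: 0.156
finger_force: 30.0
```

Emit:
{"op": "carry_out", "data": {
  "plan": [
    {"rot":[0,0,0],"xyz":[0,0,0],"grip":255},
    {"rot":[0,0,0],"xyz":[0,0,0],"grip":255},
    {"rot":[0,0,0],"xyz":[0,0,0],"grip":255}
  ]
}}

```text
clock: 5.12
tool_pos: [0.4776, -0.2364, 0.0583]
eef_rot: [1.0, -0.029, -0.002, -0.002]
contact_force: [-4.3, 5.8, 3.5]
opening: 0.157
finger_force: 30.0
```

```bash
python3 - <<'E'
from h import *
now(); rel([[*peg(phi(r.get_state()["tool_pos"])[0]+90),.057]])
E
```

```text
phi now (np.float64(-51.60071337977076), np.float64(0.04705671241559486))
t 5.12 pos [ 0.4776 -0.2364  0.0583] F [-4.3  5.8  3.5] open 0.16 rot [-0.0038  0.0041 -0.0017]
[ -6.1 -64.8   1.6]
```

Emit:
{"op": "carry_out", "data": {
  "plan": [
    {"rot":[0,0,0],"xyz":[0,0,0],"grip":150},
    {"rot":[0,0,0],"xyz":[0,0,0],"grip":150},
    {"rot":[0,0,0],"xyz":[0,0,-0.03],"grip":150},
    {"rot":[0,0,0],"xyz":[0,0,-0.06],"grip":150},
    {"rot":[0,0,0],"xyz":[-0.004,-0.03,-0.06],"grip":150},
    {"rot":[0,0,0],"xyz":[-0.0092,-0.0651,-0.06],"grip":150},
    {"rot":[0,0,0],"xyz":[-0.0092,-0.0651,-0.06],"grip":150},
    {"rot":[0,0,0],"xyz":[-0.0092,-0.0651,-0.06],"grip":150}
  ]
}}

```text
clock: 5.78
tool_pos: [0.4758, -0.1716, 0.1184]
eef_rot: [1.0, -0.028, 0.001, -0.0]
contact_force: [0.8, 0.4, -0.4]
opening: 0.41
finger_force: 0.0
```

Emit:
{"op": "carry_out", "data": {
  "plan": [
    {"rot":[0,0,0],"xyz":[0,0,0.04],"grip":150},
    {"rot":[0,0,0],"xyz":[0,0,0.06],"grip":150},
    {"rot":[0,0,0],"xyz":[0,0,0.06],"grip":150},
    {"rot":[0,0,0],"xyz":[0,0,0.06],"grip":255},
    {"rot":[0,0,0],"xyz":[0,0,0.06],"grip":255},
    {"rot":[0,0,0],"xyz":[0,0,0.06],"grip":255},
    {"rot":[0,0,0],"xyz":[0,0,0.06],"grip":255}
  ]
}}

```text
clock: 6.37
tool_pos: [0.4756, -0.1734, 0.0587]
eef_rot: [1.0, -0.03, 0.001, -0.0]
contact_force: [-0.9, 1.2, 3.5]
opening: 0.159
finger_force: 30.0
```

```bash
python3 - <<'E'
from h import *
now(); a0=phi(r.get_state()["tool_pos"])[0]
rel([[*peg(a),.057] for a in np.linspace(a0,-55,9)[1:]])
E
```

```text
phi now (np.float64(36.69280457899931), np.float64(0.043373584675566484))
t 6.37 pos [ 0.4756 -0.1734  0.0587] F [-0.9  1.2  3.5] open 0.16 rot [-0.0003 -0.003  -0.004 ]
[-5.9  6.8  1.7]
[-8.9 15.2  1.7]
[-10.1  24.1   1.7]
[-9.5 33.1  1.7]
[-7.2 41.8  1.7]
[-3.2 49.8  1.7]
[ 2.4 56.9  1.7]
[ 9.2 62.7  1.8]
```

Emit:
{"op": "carry_out", "data": {
  "plan": [
    {"rot":[0,0,0],"xyz":[-0.0059,0.0068,0],"grip":255},
    {"rot":[0,0,0],"xyz":[-0.0089,0.0152,0],"grip":255},
    {"rot":[0,0,0],"xyz":[-0.0101,0.0241,0],"grip":255},
    {"rot":[0,0,0],"xyz":[-0.0095,0.0331,0],"grip":255},
    {"rot":[0,0,0],"xyz":[-0.0072,0.0418,0],"grip":255},
    {"rot":[0,0,0],"xyz":[-0.0032,0.0498,0],"grip":255},
    {"rot":[0,0,0],"xyz":[0.0024,0.0569,0],"grip":255},
    {"rot":[0,0,0],"xyz":[0.0092,0.0627,0],"grip":255}
  ]
}}

```text
clock: 7.03
tool_pos: [0.4756, -0.2324, 0.0584]
eef_rot: [1.0, -0.028, -0.004, -0.003]
contact_force: [-7.3, 9.6, 12.4]
opening: 0.158
finger_force: 30.0
```

Emit:
{"op": "carry_out", "data": {
  "plan": [
    {"rot":[0,0,0],"xyz":[0,0,0],"grip":255},
    {"rot":[0,0,0],"xyz":[0,0,0],"grip":255},
    {"rot":[0,0,0],"xyz":[0,0,0],"grip":255}
  ]
}}

```text
clock: 7.28
tool_pos: [0.4776, -0.2341, 0.0584]
eef_rot: [1.0, -0.029, -0.002, -0.002]
contact_force: [-4.9, 6.5, 9.2]
opening: 0.155
finger_force: 30.0
```

Emit:
{"op": "carry_out", "data": {
  "plan": [
    {"rot":[0,0,0],"xyz":[0,0,0],"grip":150},
    {"rot":[0,0,0],"xyz":[0,0,0],"grip":150},
    {"rot":[0,0,0],"xyz":[0,0,-0.03],"grip":150},
    {"rot":[0,0,0],"xyz":[0,0,-0.06],"grip":150},
    {"rot":[0,0,0],"xyz":[-0.004,-0.03,-0.06],"grip":150},
    {"rot":[0,0,0],"xyz":[-0.0092,-0.0651,-0.06],"grip":150},
    {"rot":[0,0,0],"xyz":[-0.0092,-0.0651,-0.06],"grip":150},
    {"rot":[0,0,0],"xyz":[-0.0092,-0.0651,-0.06],"grip":150}
  ]
}}

```text
clock: 7.95
tool_pos: [0.4757, -0.1691, 0.118]
eef_rot: [1.0, -0.028, 0.001, -0.0]
contact_force: [-0.2, -0.5, -0.0]
opening: 0.412
finger_force: 0.0
```

```bash
python3 - <<'E'
from h import *
now(); rel([[*peg(38),.057]])
E
```

```text
phi now (np.float64(40.79449937085848), np.float64(0.046236832001279114))
t 7.95 pos [ 0.4757 -0.1691  0.118 ] F [-0.2 -0.5 -0. ] open 0.41 rot [-0.0011 -0.0021 -0.0001]
[-0.6  2.6 61. ]
```

Emit:
{"op": "carry_out", "data": {
  "plan": [
    {"rot":[0,0,0],"xyz":[0,0.001,0.04],"grip":150},
    {"rot":[0,0,0],"xyz":[0,0.001,0.06],"grip":150},
    {"rot":[0,0,0],"xyz":[0,0.001,0.06],"grip":150},
    {"rot":[0,0,0],"xyz":[0,0.001,0.06],"grip":255},
    {"rot":[0,0,0],"xyz":[0,0.001,0.06],"grip":255},
    {"rot":[0,0,0],"xyz":[0,0.001,0.06],"grip":255},
    {"rot":[0,0,0],"xyz":[0,0.001,0.06],"grip":255}
  ]
}}

```text
clock: 8.53
tool_pos: [0.4754, -0.1708, 0.0586]
eef_rot: [1.0, -0.03, 0.001, -0.001]
contact_force: [-0.8, 3.6, 1.4]
opening: 0.158
finger_force: 30.0
```

```bash
python3 - <<'E'
from h import *
now(); a0=phi(r.get_state()["tool_pos"])[0]
rel([[*peg(a),.057] for a in np.linspace(a0,-9,6)[1:]])
E
```

```text
phi now (np.float64(38.9607179963774), np.float64(0.04522561721991303))
t 8.53 pos [ 0.4754 -0.1708  0.0586] F [-0.8  3.6  1.4] open 0.16 rot [-0.0017 -0.0019 -0.0029]
[-4.   6.4  1.6]
[-7.1 13.2  1.6]
[-9.1 20.5  1.6]
[-9.8 28.   1.5]
[-9.2 35.5  1.5]
```

Emit:
{"op": "carry_out", "data": {
  "plan": [
    {"rot":[0,0,0],"xyz":[-0.004,0.0064,0],"grip":255},
    {"rot":[0,0,0],"xyz":[-0.0071,0.0132,0],"grip":255},
    {"rot":[0,0,0],"xyz":[-0.0091,0.0205,0],"grip":255},
    {"rot":[0,0,0],"xyz":[-0.0098,0.028,0],"grip":255},
    {"rot":[0,0,0],"xyz":[-0.0092,0.0355,0],"grip":255},
    {"rot":[0,0,0],"xyz":[-0.0092,0.0355,0],"grip":255},
    {"rot":[0,0,0],"xyz":[-0.0092,0.0355,0],"grip":255}
  ]
}}

```text
clock: 9.12
tool_pos: [0.459, -0.1992, 0.0584]
eef_rot: [1.0, -0.027, -0.005, -0.005]
contact_force: [-7.4, 16.6, 14.5]
opening: 0.161
finger_force: 30.0
```

```bash
python3 - <<'E'
from h import *
now()
E
```

```text
phi now (np.float64(-0.9576913294905398), np.float64(0.04995580269627344))
```

Emit:
{"op": "carry_out", "data": {
  "plan": [
    {"rot":[0,0,0],"xyz":[0,-0.004,0],"grip":150},
    {"rot":[0,0,0],"xyz":[0,-0.004,0],"grip":150},
    {"rot":[0,0,0],"xyz":[0,-0.004,-0.03],"grip":150},
    {"rot":[0,0,0],"xyz":[0,-0.004,-0.06],"grip":150},
    {"rot":[0,0,0],"xyz":[-0.01,-0.03,-0.09],"grip":0},
    {"rot":[0,0,0],"xyz":[-0.03,-0.06,-0.12],"grip":0},
    {"rot":[0,0,0],"xyz":[-0.05,-0.1,-0.14],"grip":0},
    {"rot":[0,0,0],"xyz":[-0.07,-0.13,-0.16],"grip":0}
  ]
}}

```text
clock: 9.78
tool_pos: [0.4073, -0.0819, 0.2136]
eef_rot: [1.0, -0.031, 0.003, 0.0]
contact_force: [0.8, 1.0, 0.2]
opening: 0.685
finger_force: 0.0
```

Emit:
{"op": "carry_out", "data": {
  "plan": [
    {"rot":[0,0,0],"xyz":[0,-0.06,0],"grip":0},
    {"rot":[0,0,0],"xyz":[0,-0.06,0],"grip":0},
    {"rot":[0,0,0],"xyz":[0,-0.06,0],"grip":0},
    {"rot":[0,0,0],"xyz":[0,-0.06,0],"grip":0}
  ]
}}

```text
clock: 10.12
tool_pos: [0.4111, -0.022, 0.2126]
eef_rot: [1.0, -0.029, 0.002, -0.0]
contact_force: [-0.4, -0.4, 1.1]
opening: 0.989
finger_force: 0.0
```

```bash
python3 - <<'E'
from h import *
im=r.snapshot("top")
cv2.imwrite("pics/t5.png",cv2.cvtColor(cv2.resize(im[160:275,155:410],None,fx=3,fy=3,interpolation=cv2.INTER_CUBIC),cv2.COLOR_RGB2BGR))
for b in blobs("top",im,(160,160,262,268),(0,0,205),(180,40,255),60): print(b, ray("top",b[0],.062))
rel([])
E
```

```text
t 10.17 pos [ 0.4108 -0.0231  0.2123] F [-0.6 -0.3 -0. ] open 1.0 rot [ 0.0003 -0.0028 -0.0048]
```

View pics/t5.png

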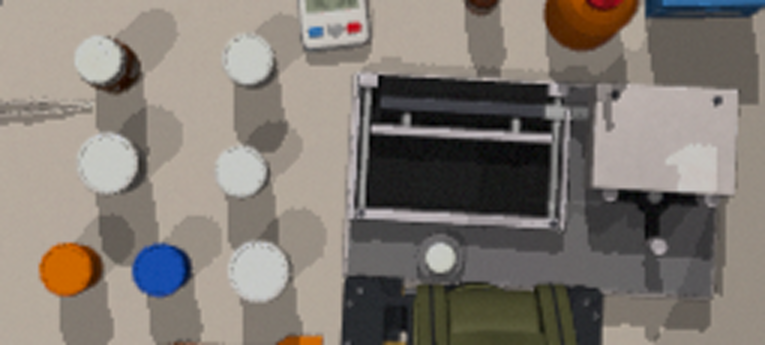

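The bay is open: peg 0 points to the front and the bar is back. Small pots are at about (238,179.7) and (235.3,216.7), unmoved. Their lids measure about 50 px across in the crop, against about 62 px for the large pots.

```bash
python3 - <<'E'
from h import *
b=ray("top",(235.4,216.7),.062)[:2]; print(b,"dest",s2w(-.018,.024))
rel([[*b,.16],[*b,.026]])
E
```

```text
[0.53438712 0.17128721] dest [ 0.51837901 -0.06172516]
t 10.17 pos [ 0.4108 -0.0231  0.2123] F [-0.6 -0.3 -0. ] open 1.0 rot [ 0.0003 -0.0028 -0.0048]
[ 111.4 -201.6   52.6]
[ 111.  -201.6  186.6]
```

Emit:
{"op": "carry_out", "data": {
  "plan": [
    {"rot":[0,-0.003,-0.005],"xyz":[0.1112,-0.2016,0.052],"grip":0},
    {"rot":[0,-0.003,-0.005],"xyz":[0.1112,-0.2016,0.052],"grip":0},
    {"rot":[0,-0.003,-0.005],"xyz":[0.1112,-0.2016,0.052],"grip":0},
    {"rot":[0,-0.003,-0.005],"xyz":[0.1112,-0.2016,0.052],"grip":0},
    {"rot":[0,-0.003,-0.005],"xyz":[0.1112,-0.2016,0.052],"grip":0},
    {"rot":[0,-0.003,-0.005],"xyz":[0.1112,-0.2016,0.052],"grip":0},
    {"rot":[0,-0.003,-0.005],"xyz":[0.1112,-0.2016,0.052],"grip":0},
    {"rot":[0,-0.003,-0.005],"xyz":[0.1112,-0.2016,0.052],"grip":0}
  ]
}}

```text
clock: 10.83
tool_pos: [0.5343, 0.1714, 0.1593]
eef_rot: [1.0, -0.028, -0.001, 0.0]
contact_force: [-0.6, 0.0, -0.0]
opening: 1.003
finger_force: 0.0
```

```bash
python3 - <<'E'
from h import *
b=ray("top",(235.4,216.7),.062)[:2]
rel([[*b,.026]])
E
```

```text
t 10.83 pos [0.5343 0.1714 0.1593] F [-0.6  0.  -0. ] open 1.0 rot [0.0007 0.002  0.0003]
[  0.4   0.  133.3]
```

Emit:
{"op": "carry_out", "data": {
  "plan": [
    {"rot":[0.0007,0.002,0],"xyz":[0,0,0.04],"grip":0},
    {"rot":[0.0007,0.002,0],"xyz":[0,0,0.08],"grip":0},
    {"rot":[0.0007,0.002,0],"xyz":[0,0,0.11],"grip":0},
    {"rot":[0.0007,0.002,0],"xyz":[0,0,0.133],"grip":0},
    {"rot":[0.0007,0.002,0],"xyz":[0,0,0.133],"grip":0}
  ]
}}

```text
clock: 11.25
tool_pos: [0.5302, 0.1679, 0.0236]
eef_rot: [1.0, -0.03, -0.004, 0.002]
contact_force: [-0.1, -0.5, 0.6]
opening: 1.0
finger_force: 0.0
```

Emit:
{"op": "carry_out", "data": {
  "plan": [
    {"rot":[0,0,0],"xyz":[0,0,0],"grip":255},
    {"rot":[0,0,0],"xyz":[0,0,0],"grip":255},
    {"rot":[0,0,0],"xyz":[0,0,0],"grip":255},
    {"rot":[0,0,0],"xyz":[0,0,0],"grip":255},
    {"rot":[0,0,0],"xyz":[0,0,0],"grip":255}
  ],
  "squeeze": 15
}}

```text
clock: 11.67
tool_pos: [0.5339, 0.1728, 0.0285]
eef_rot: [1.0, -0.028, 0.001, -0.001]
contact_force: [0.7, 0.7, 0.3]
opening: 0.646
finger_force: 0.0
```

```bash
python3 - <<'E'
from h import *
b=s2w(-.018,.024)
rel([[*b,.14]])
E
```

```text
t 11.67 pos [0.5339 0.1728 0.0285] F [0.7 0.7 0.3] open 0.65 rot [-0.0021 -0.0022  0.0011]
[  -2.3  234.8 -112. ]
```

Emit:
{"op": "carry_out", "data": {
  "plan": [
    {"rot":[0,0,0],"xyz":[0,0,0],"grip":255},
    {"rot":[0,0,0],"xyz":[0,0,0],"grip":255},
    {"rot":[0,0,0],"xyz":[0,0,0],"grip":255},
    {"rot":[0,0,0],"xyz":[0,0,0],"grip":255}
  ]
}}

```text
clock: 12.0
tool_pos: [0.5334, 0.1729, 0.0278]
eef_rot: [1.0, -0.027, 0.0, -0.001]
contact_force: [0.0, 0.1, 6.5]
opening: 0.518
finger_force: 15.0
```

```bash
python3 - <<'E'
from h import *
b=s2w(-.018,.024)
rel([[*b,.14]])
E
```

```text
t 12.0 pos [0.5334 0.1729 0.0278] F [0.  0.1 6.5] open 0.52 rot [-0.0016 -0.0009  0.0013]
[  -2.   234.9 -112.6]
```

Emit:
{"op": "carry_out", "data": {
  "plan": [
    {"rot":[0,0,0],"xyz":[0,0,-0.035],"grip":255},
    {"rot":[0,0,0],"xyz":[0,0,-0.075],"grip":255},
    {"rot":[-0.0016,-0.001,0.001],"xyz":[0,0.02,-0.1],"grip":255},
    {"rot":[-0.0016,-0.001,0.001],"xyz":[-0.001,0.055,-0.112],"grip":255},
    {"rot":[-0.0016,-0.001,0.001],"xyz":[-0.002,0.095,-0.112],"grip":255},
    {"rot":[-0.0016,-0.001,0.001],"xyz":[-0.002,0.135,-0.112],"grip":255},
    {"rot":[-0.0016,-0.001,0.001],"xyz":[-0.002,0.175,-0.112],"grip":255},
    {"rot":[-0.0016,-0.001,0.001],"xyz":[-0.002,0.21,-0.112],"grip":255}
  ]
}}

```text
clock: 12.67
tool_pos: [0.5187, -0.0398, 0.139]
eef_rot: [1.0, -0.029, -0.001, 0.001]
contact_force: [0.3, -0.2, -0.6]
opening: 0.522
finger_force: 15.0
```

Emit:
{"op": "carry_out", "data": {
  "plan": [
    {"rot":[0,0,0],"xyz":[0,0.015,0],"grip":255},
    {"rot":[0,0,0],"xyz":[0,0.025,0],"grip":255},
    {"rot":[0,0,0],"xyz":[0,0.025,0],"grip":255},
    {"rot":[0,0,0],"xyz":[0,0.025,0],"grip":255},
    {"rot":[0,0,0],"xyz":[0,0.025,0],"grip":255}
  ]
}}

```text
clock: 13.08
tool_pos: [0.5183, -0.0596, 0.1387]
eef_rot: [1.0, -0.027, -0.001, -0.001]
contact_force: [-0.5, 0.3, -0.2]
opening: 0.522
finger_force: 15.0
```

```bash
python3 - <<'E'
from h import *
b=s2w(-.018,.024)
rel([[*b,.064]])
E
```

```text
t 13.08 pos [ 0.5183 -0.0596  0.1387] F [-0.5  0.3 -0.2] open 0.52 rot [-0.0012  0.0011  0.0033]
[ 0.3  2.2 74.7]
```

Emit:
{"op": "carry_out", "data": {
  "plan": [
    {"rot":[-0.001,0.001,0.003],"xyz":[0.0003,0.002,0.035],"grip":255},
    {"rot":[-0.001,0.001,0.003],"xyz":[0.0003,0.002,0.06],"grip":255},
    {"rot":[-0.001,0.001,0.003],"xyz":[0.0003,0.002,0.07],"grip":255},
    {"rot":[-0.001,0.001,0.003],"xyz":[0.0003,0.002,0.075],"grip":255},
    {"rot":[-0.001,0.001,0.003],"xyz":[0.0003,0.002,0.0755],"grip":255},
    {"rot":[-0.001,0.001,0.003],"xyz":[0.0003,0.002,0.0755],"grip":255},
    {"rot":[-0.001,0.001,0.003],"xyz":[0.0003,0.002,0.0755],"grip":255}
  ]
}}

```text
clock: 13.67
tool_pos: [0.519, -0.0637, 0.0642]
eef_rot: [1.0, -0.029, 0.001, 0.001]
contact_force: [0.2, -0.3, -1.7]
opening: 0.521
finger_force: 15.0
```

```bash
python3 - <<'E'
from h import *
rel([[*s2w(-.018,.024),.063]])
E
```

```text
t 13.67 pos [ 0.519  -0.0637  0.0642] F [ 0.2 -0.3 -1.7] open 0.52 rot [ 0.0013 -0.0018 -0.0022]
[-0.7 -1.9  1.2]
```

Emit:
{"op": "carry_out", "data": {
  "plan": [
    {"rot":[0,0,0],"xyz":[-0.0007,-0.001,0.001],"grip":255},
    {"rot":[0,0,0],"xyz":[-0.0007,-0.001,0.0015],"grip":255},
    {"rot":[0,0,0],"xyz":[-0.0007,-0.001,0.0015],"grip":255}
  ]
}}

```text
clock: 13.92
tool_pos: [0.518, -0.0628, 0.0623]
eef_rot: [1.0, -0.029, 0.001, 0.001]
contact_force: [0.2, -0.1, 1.6]
opening: 0.518
finger_force: 15.0
```

Emit:
{"op": "carry_out", "data": {
  "plan": [
    {"rot":[0,0,0],"xyz":[0,0,0],"grip":150},
    {"rot":[0,0,0],"xyz":[0,0,0],"grip":90},
    {"rot":[0,0,0],"xyz":[0,0,0],"grip":40},
    {"rot":[0,0,0],"xyz":[0,0,0],"grip":30},
    {"rot":[0,0,0],"xyz":[0,0,0],"grip":30},
    {"rot":[0,0,0],"xyz":[0,0,-0.03],"grip":30},
    {"rot":[0,0,0],"xyz":[0,0,-0.07],"grip":0},
    {"rot":[0,0,0],"xyz":[0,0,-0.11],"grip":0}
  ]
}}

```text
clock: 14.58
tool_pos: [0.5164, -0.0629, 0.1723]
eef_rot: [1.0, -0.03, -0.002, 0.001]
contact_force: [2.2, -0.3, 0.6]
opening: 0.99
finger_force: 0.0
```

```bash
python3 - <<'E'
from h import *
im=r.snapshot("top")
cv2.imwrite("pics/t6.png",cv2.cvtColor(cv2.resize(im[160:275,155:410],None,fx=3,fy=3,interpolation=cv2.INTER_CUBIC),cv2.COLOR_RGB2BGR))
b=ray("top",(238,179.8),.062)[:2]; print(b)
rel([[*b,.16]])
E
```

```text
[0.63469088 0.16385287]
t 14.63 pos [ 0.5209 -0.0635  0.1796] F [ 1.1 -0.1  3.4] open 1.0 rot [ 0.0016 -0.0102 -0.0037]
[  99.7 -233.8   20.3]
```

View pics/t6.png

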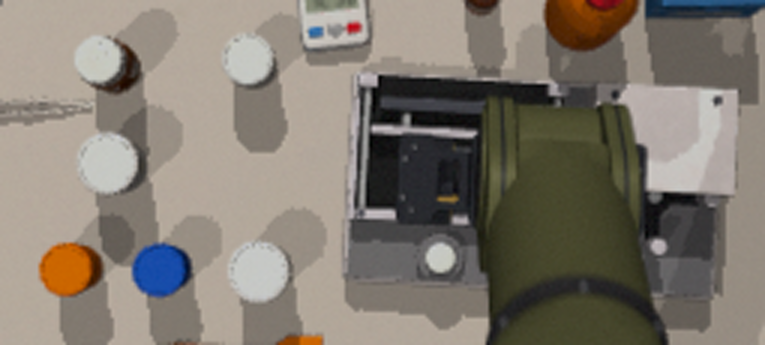

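Pot B is placed, though the arm covers it in this view. Pot A is still at (238,179.8).

Emit:
{"op": "carry_out", "data": {
  "plan": [
    {"rot":[0,-0.009,-0.004],"xyz":[0.0997,-0.2338,0.02],"grip":0},
    {"rot":[0,-0.009,-0.004],"xyz":[0.0997,-0.2338,0.02],"grip":0},
    {"rot":[0,-0.009,-0.004],"xyz":[0.0997,-0.2338,0.02],"grip":0},
    {"rot":[0,-0.009,-0.004],"xyz":[0.0997,-0.2338,0.02],"grip":0},
    {"rot":[0,-0.009,-0.004],"xyz":[0.0997,-0.2338,0.02],"grip":0},
    {"rot":[0,-0.009,-0.004],"xyz":[0.0997,-0.2338,0.02],"grip":0},
    {"rot":[0,-0.009,-0.004],"xyz":[0.0997,-0.2338,0.02],"grip":0},
    {"rot":[0,-0.009,-0.004],"xyz":[0.0997,-0.2338,0.02],"grip":0}
  ]
}}

```text
clock: 15.3
tool_pos: [0.6308, 0.1693, 0.1506]
eef_rot: [1.0, -0.025, -0.005, -0.001]
contact_force: [-0.4, 0.1, 0.3]
opening: 0.998
finger_force: 0.0
```

```bash
python3 - <<'E'
from h import *
im=r.snapshot("top")
cv2.imwrite("pics/t7.png",cv2.cvtColor(cv2.resize(im[160:275,155:410],None,fx=3,fy=3,interpolation=cv2.INTER_CUBIC),cv2.COLOR_RGB2BGR))
rel([[.6347,.1639,.026]])
E
```

```text
t 15.35 pos [0.6304 0.1655 0.1508] F [-0.3 -0.5 -0.3] open 1.0 rot [0.0018 0.01   0.0034]
[  5.6   1.2 124.7]
```

View pics/t7.png

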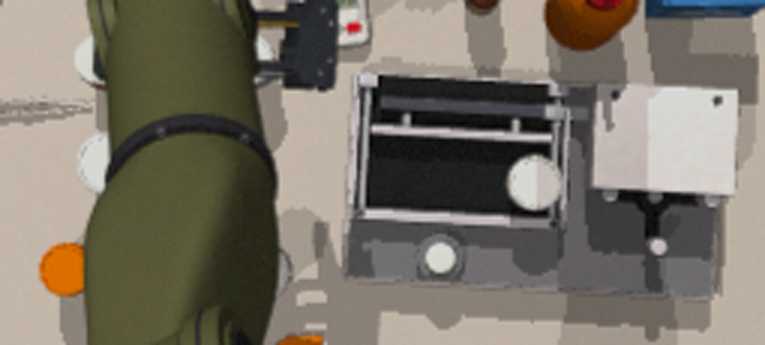

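Pot B stands in the bay at about (333,221). I'm descending on pot A.

Emit:
{"op": "carry_out", "data": {
  "plan": [
    {"rot":[0.002,0.01,0.003],"xyz":[0.005,0.001,0.03],"grip":0},
    {"rot":[0.002,0.01,0.003],"xyz":[0.005,0.001,0.06],"grip":0},
    {"rot":[0.002,0.01,0.003],"xyz":[0.005,0.001,0.09],"grip":0},
    {"rot":[0.002,0.01,0.003],"xyz":[0.005,0.001,0.115],"grip":0},
    {"rot":[0.002,0.01,0.003],"xyz":[0.005,0.001,0.123],"grip":0},
    {"rot":[0.002,0.01,0.003],"xyz":[0.005,0.001,0.123],"grip":0}
  ]
}}

```text
clock: 15.85
tool_pos: [0.6327, 0.1603, 0.0266]
eef_rot: [1.0, -0.03, -0.002, 0.001]
contact_force: [-1.2, -0.1, 0.7]
opening: 1.002
finger_force: 0.0
```

```bash
python3 - <<'E'
from h import *
rel([[.6347,.1639,.027]])
p=ray("top",(333,221),.097)[:2]-SH; print(R.from_euler("z",-YAW).apply([*p,0]))
E
```

```text
t 15.85 pos [0.6327 0.1603 0.0266] F [-1.2 -0.1  0.7] open 1.0 rot [ 0.0024  0.0038 -0.0043]
[ 1.8 -3.7 -0.4]
[-0.01531049 -0.00350595  0.        ]
```

Emit:
{"op": "carry_out", "data": {
  "plan": [
    {"rot":[0.002,0.003,-0.004],"xyz":[0.0018,-0.003,0],"grip":255},
    {"rot":[0.002,0.003,-0.004],"xyz":[0.0018,-0.003,0],"grip":255},
    {"rot":[0.002,0.003,-0.004],"xyz":[0.0018,-0.003,0],"grip":255},
    {"rot":[0.002,0.003,-0.004],"xyz":[0.0018,-0.003,0],"grip":255},
    {"rot":[0.002,0.003,-0.004],"xyz":[0.0018,-0.003,0],"grip":255},
    {"rot":[0.002,0.003,-0.004],"xyz":[0.0018,-0.003,0],"grip":255},
    {"rot":[0.002,0.003,-0.004],"xyz":[0.0018,-0.003,0],"grip":255},
    {"rot":[0.002,0.003,-0.004],"xyz":[0.0018,-0.003,0],"grip":255}
  ]
}}

```text
clock: 16.52
tool_pos: [0.6369, 0.1662, 0.029]
eef_rot: [1.0, -0.027, 0.002, -0.001]
contact_force: [-0.7, -0.0, 2.9]
opening: 0.516
finger_force: 15.0
```

Emit:
{"op": "carry_out", "data": {
  "plan": [
    {"rot":[0,0,0],"xyz":[0,0,0],"grip":255},
    {"rot":[0,0,0],"xyz":[0,0,0],"grip":255}
  ]
}}

```text
clock: 16.68
tool_pos: [0.6369, 0.1661, 0.0289]
eef_rot: [1.0, -0.027, 0.002, -0.001]
contact_force: [-0.7, -0.1, 3.8]
opening: 0.516
finger_force: 15.0
```

```bash
python3 - <<'E'
from h import *
rel([[*s2w(-.018,.112),.145]])
E
```

```text
t 16.68 pos [0.6369 0.1661 0.0289] F [-0.7 -0.1  3.8] open 0.52 rot [-0.0028 -0.0044  0.0021]
[-105.3  145.6 -116.9]
```

Emit:
{"op": "carry_out", "data": {
  "plan": [
    {"rot":[0,0,0],"xyz":[0,0,-0.035],"grip":255},
    {"rot":[0,0,0],"xyz":[0,0,-0.075],"grip":255},
    {"rot":[-0.003,-0.004,0.002],"xyz":[-0.01,0.015,-0.11],"grip":255},
    {"rot":[-0.003,-0.004,0.002],"xyz":[-0.03,0.045,-0.116],"grip":255},
    {"rot":[-0.003,-0.004,0.002],"xyz":[-0.05,0.075,-0.116],"grip":255},
    {"rot":[-0.003,-0.004,0.002],"xyz":[-0.07,0.1,-0.116],"grip":255},
    {"rot":[-0.003,-0.004,0.002],"xyz":[-0.09,0.125,-0.116],"grip":255},
    {"rot":[-0.003,-0.004,0.002],"xyz":[-0.1033,0.1456,-0.116],"grip":255}
  ]
}}

```text
clock: 17.35
tool_pos: [0.5223, 0.024, 0.1436]
eef_rot: [1.0, -0.029, -0.001, 0.001]
contact_force: [-0.4, -1.1, -1.1]
opening: 0.519
finger_force: 15.0
```

Emit:
{"op": "carry_out", "data": {
  "plan": [
    {"rot":[0,0,0],"xyz":[0,0,0],"grip":255},
    {"rot":[0,0,0],"xyz":[0,0,0],"grip":255},
    {"rot":[0,0,0],"xyz":[0,0,0],"grip":255},
    {"rot":[0,0,0],"xyz":[0,0,0],"grip":255}
  ]
}}

```text
clock: 17.68
tool_pos: [0.5263, 0.0275, 0.1436]
eef_rot: [1.0, -0.027, 0.001, -0.0]
contact_force: [-0.1, 1.5, -0.6]
opening: 0.519
finger_force: 15.0
```

```bash
python3 - <<'E'
from h import *
rel([[*s2w(-.016,.112),.065]])
E
```

```text
t 17.68 pos [0.5263 0.0275 0.1436] F [-0.1  1.5 -0.6] open 0.52 rot [-0.0008 -0.0012  0.0019]
[-0.9  1.6 78.6]
```

Emit:
{"op": "carry_out", "data": {
  "plan": [
    {"rot":[-0.001,-0.001,0.002],"xyz":[-0.001,0.0015,0.035],"grip":255},
    {"rot":[-0.001,-0.001,0.002],"xyz":[-0.001,0.0015,0.06],"grip":255},
    {"rot":[-0.001,-0.001,0.002],"xyz":[-0.001,0.0015,0.072],"grip":255},
    {"rot":[-0.001,-0.001,0.002],"xyz":[-0.001,0.0015,0.078],"grip":255},
    {"rot":[-0.001,-0.001,0.002],"xyz":[-0.001,0.0015,0.0795],"grip":255},
    {"rot":[-0.001,-0.001,0.002],"xyz":[-0.001,0.0015,0.0795],"grip":255},
    {"rot":[-0.001,-0.001,0.002],"xyz":[-0.001,0.0015,0.0795],"grip":255}
  ]
}}

```text
clock: 18.27
tool_pos: [0.5251, 0.0252, 0.0646]
eef_rot: [1.0, -0.029, 0.0, 0.0]
contact_force: [0.1, -0.1, -1.3]
opening: 0.518
finger_force: 15.0
```

```bash
python3 - <<'E'
from h import *
rel([[*s2w(-.016,.112),.064]])
E
```

```text
t 18.27 pos [0.5251 0.0252 0.0646] F [ 0.1 -0.1 -1.3] open 0.52 rot [ 0.0009 -0.0008 -0.001 ]
[ 0.2 -0.9  0.6]
```

Emit:
{"op": "carry_out", "data": {
  "plan": [
    {"rot":[0,0,0],"xyz":[0,0,0.001],"grip":255},
    {"rot":[0,0,0],"xyz":[0,0,0.0013],"grip":255},
    {"rot":[0,0,0],"xyz":[0,0,0.0013],"grip":255}
  ]
}}

```text
clock: 18.52
tool_pos: [0.5249, 0.0247, 0.0634]
eef_rot: [1.0, -0.029, 0.0, 0.001]
contact_force: [-0.0, 0.2, 1.0]
opening: 0.516
finger_force: 15.0
```

Emit:
{"op": "carry_out", "data": {
  "plan": [
    {"rot":[0,0,0],"xyz":[0,0,0],"grip":110},
    {"rot":[0,0,0],"xyz":[0,0,0],"grip":80},
    {"rot":[0,0,0],"xyz":[0,0,0],"grip":40},
    {"rot":[0,0,0],"xyz":[0,0,0],"grip":30},
    {"rot":[0,0,0],"xyz":[0,0,0],"grip":30},
    {"rot":[0,0,0],"xyz":[0,0,-0.03],"grip":30},
    {"rot":[0,0,0],"xyz":[0,0,-0.07],"grip":30},
    {"rot":[0,0,0],"xyz":[-0.02,0,-0.1],"grip":30}
  ]
}}

```text
clock: 19.18
tool_pos: [0.5082, 0.0257, 0.1648]
eef_rot: [1.0, -0.03, 0.003, 0.0]
contact_force: [1.0, -0.4, -0.0]
opening: 0.883
finger_force: 0.0
```

Emit:
{"op": "carry_out", "data": {
  "plan": [
    {"rot":[0,0,0],"xyz":[-0.04,-0.02,0],"grip":150},
    {"rot":[0,0,0],"xyz":[-0.08,-0.04,0],"grip":150},
    {"rot":[0,0,0],"xyz":[-0.11,-0.06,0],"grip":150},
    {"rot":[0,0,0],"xyz":[-0.11,-0.06,0],"grip":150}
  ]
}}

```text
clock: 19.52
tool_pos: [0.3897, 0.0955, 0.163]
eef_rot: [1.0, -0.025, -0.005, 0.001]
contact_force: [-0.8, 0.6, -0.8]
opening: 0.604
finger_force: 0.0
```

```bash
python3 - <<'E'
from h import *
im=r.snapshot("top")
a=cv2.resize(im[172:268,262:407],None,fx=5.5,fy=5.5,interpolation=cv2.INTER_CUBIC)
s=cv2.resize(r.snapshot("scene")[170:310,170:400],None,fx=3,fy=3,interpolation=cv2.INTER_CUBIC)[:,:690]
cv2.imwrite("pics/t8.png",cv2.cvtColor(np.vstack([cv2.resize(a,(560,370)),cv2.resize(s,(560,230*1))]),cv2.COLOR_RGB2BGR))
rel([[*peg(0),.14]])
E
```

```text
t 19.62 pos [0.3969 0.0932 0.1632] F [ 1.  -0.9 -0.1] open 0.51 rot [0.0012 0.0016 0.0016]
[ 83.  287.7  23.4]
```

View pics/t8.png

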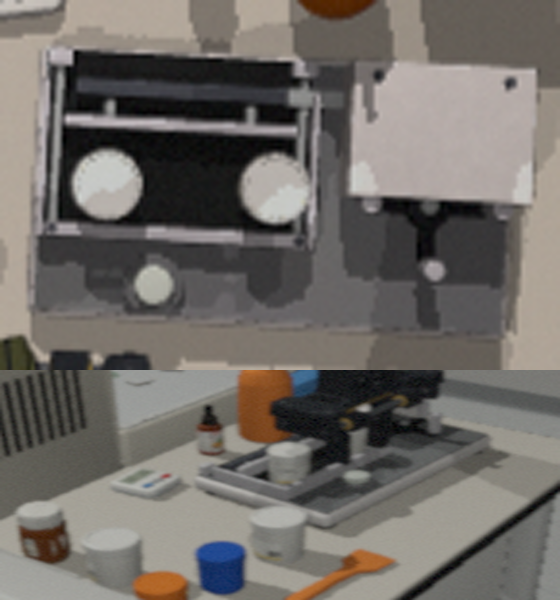

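The top view shows both pots in the bay, with the right one near the end stop. Peg 0 is at the front. I'll move to the peg and check that the right pot is upright from the scene view.

Emit:
{"op": "carry_out", "data": {
  "plan": [
    {"rot":[0.001,0.0016,0.0016],"xyz":[0.02,0.04,0.02],"grip":150},
    {"rot":[0.001,0.0016,0.0016],"xyz":[0.03,0.08,0.02],"grip":150},
    {"rot":[0.001,0.0016,0.0016],"xyz":[0.083,0.2877,0.023],"grip":150},
    {"rot":[0.001,0.0016,0.0016],"xyz":[0.083,0.2877,0.023],"grip":150},
    {"rot":[0.001,0.0016,0.0016],"xyz":[0.083,0.2877,0.023],"grip":150},
    {"rot":[0.001,0.0016,0.0016],"xyz":[0.083,0.2877,0.023],"grip":150},
    {"rot":[0.001,0.0016,0.0016],"xyz":[0.083,0.2877,0.023],"grip":150},
    {"rot":[0.001,0.0016,0.0016],"xyz":[0.083,0.2877,0.023],"grip":150}
  ]
}}

```text
clock: 20.28
tool_pos: [0.4651, -0.2104, 0.1404]
eef_rot: [0.999, -0.036, 0.002, 0.003]
contact_force: [0.2, -1.1, -0.2]
opening: 0.415
finger_force: 0.0
```

Emit:
{"op": "carry_out", "data": {
  "plan": [
    {"rot":[0,0,0],"xyz":[0,0,0],"grip":150},
    {"rot":[0,0,0],"xyz":[0,0,0],"grip":150},
    {"rot":[0,0,0],"xyz":[0,0,0],"grip":150}
  ]
}}

```text
clock: 20.53
tool_pos: [0.464, -0.1988, 0.1401]
eef_rot: [1.0, -0.029, 0.0, -0.0]
contact_force: [-0.1, 1.0, -0.9]
opening: 0.412
finger_force: 0.0
```

```bash
python3 - <<'E'
from h import *
print(proj("scene",[*s2w(-.015,-.004),.097]))
s=cv2.resize(r.snapshot("scene")[185:265,240:380],None,fx=5,fy=5,interpolation=cv2.INTER_CUBIC)
t=cv2.resize(r.snapshot("top")[172:268,262:407],None,fx=5.5,fy=5.5)
cv2.imwrite("pics/s9.png",cv2.cvtColor(s,cv2.COLOR_RGB2BGR))
rel([[*peg(0),.057]])
E
```

```text
[312.85459433 201.49170663]
t 20.63 pos [ 0.464  -0.198   0.1402] F [ 0.3 -0.3  0.6] open 0.41 rot [-0.0008 -0.     -0.0006]
[-0.   0.7 83.2]
```

View pics/s9.png

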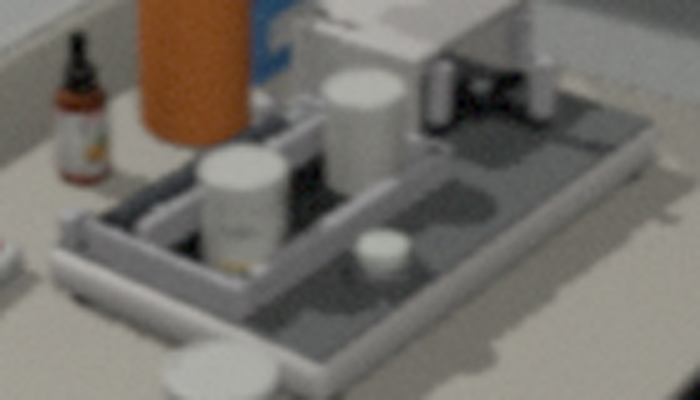

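The right pot's lid is at full-image (312.6,203), close to the prediction for an upright pot. Both pots are fine, so I'm tightening now.

Emit:
{"op": "carry_out", "data": {
  "plan": [
    {"rot":[0,0,0],"xyz":[0,0.0005,0.04],"grip":150},
    {"rot":[0,0,0],"xyz":[0,0.0005,0.07],"grip":150},
    {"rot":[0,0,0],"xyz":[0,0.0005,0.083],"grip":150},
    {"rot":[0,0,0],"xyz":[0,0.0005,0.083],"grip":150},
    {"rot":[0,0,0],"xyz":[0,0.0005,0.083],"grip":255},
    {"rot":[0,0,0],"xyz":[0,0.0005,0.083],"grip":255},
    {"rot":[0,0,0],"xyz":[0,0.0005,0.083],"grip":255},
    {"rot":[0,0,0],"xyz":[0,0.0005,0.083],"grip":255}
  ],
  "squeeze": 30
}}

```text
clock: 21.3
tool_pos: [0.465, -0.1994, 0.0585]
eef_rot: [1.0, -0.029, 0.001, -0.0]
contact_force: [-0.7, 1.8, 3.9]
opening: 0.16
finger_force: 30.0
```

```bash
python3 - <<'E'
from h import *
now(); a0=phi(r.get_state()["tool_pos"])[0]
rel([[*peg(a),.057] for a in np.linspace(a0,58,7)[1:]])
print("58->-36"); rel([[*peg(-36),.057]],start=[*peg(58),.057])
print("-36->58"); rel([[*peg(a),.057] for a in np.linspace(-36,58,9)[1:]],start=[*peg(-36),.057])
E
```

```text
phi now (np.float64(-0.8786395390618207), np.float64(0.043944975936683214))
t 21.3 pos [ 0.465  -0.1994  0.0585] F [-0.7  1.8  3.9] open 0.16 rot [-0.0004 -0.0028 -0.0022]
[-0.5 -7.7  1.5]
[  1.3 -15.1   1.5]
[  4.4 -22.2   1.5]
[  8.6 -28.6   1.5]
[ 13.9 -34.2   1.5]
[ 20.  -38.9   1.6]
58->-36
[-12.6  64.6   0. ]
-36->58
[-4.6 -8.   0. ]
[ -7.5 -16.7   0. ]
[ -8.6 -25.9   0. ]
[ -7.8 -35.    0. ]
[ -5.1 -43.9   0. ]
[ -0.7 -51.9   0. ]
[  5.3 -59.    0. ]
[ 12.6 -64.6   0. ]
```

Emit:
{"op": "carry_out", "data": {
  "plan": [
    {"rot":[0,0,0],"xyz":[-0.0005,-0.0077,0],"grip":255},
    {"rot":[0,0,0],"xyz":[0.0013,-0.0151,0],"grip":255},
    {"rot":[0,0,0],"xyz":[0.0044,-0.0222,0],"grip":255},
    {"rot":[0,0,0],"xyz":[0.0086,-0.0286,0],"grip":255},
    {"rot":[0,0,0],"xyz":[0.0139,-0.0342,0],"grip":255},
    {"rot":[0,0,0],"xyz":[0.02,-0.0389,0],"grip":255},
    {"rot":[0,0,0],"xyz":[0.02,-0.0389,0],"grip":255},
    {"rot":[0,0,0],"xyz":[0.02,-0.0389,0],"grip":255}
  ]
}}

```text
clock: 21.97
tool_pos: [0.483, -0.1656, 0.058]
eef_rot: [0.999, -0.032, -0.002, 0.002]
contact_force: [-5.2, -5.6, 4.1]
opening: 0.159
finger_force: 30.0
```

Emit:
{"op": "carry_out", "data": {
  "plan": [
    {"rot":[0,0,0],"xyz":[0,0,0],"grip":255},
    {"rot":[0,0,0],"xyz":[0,0,0],"grip":150},
    {"rot":[0,0,0],"xyz":[0,0,0],"grip":150},
    {"rot":[0,0,0],"xyz":[0,0,-0.03],"grip":150},
    {"rot":[0,0,0],"xyz":[0,0,-0.06],"grip":150},
    {"rot":[0,0,0],"xyz":[-0.006,0.033,-0.06],"grip":150},
    {"rot":[0,0,0],"xyz":[-0.0126,0.0646,-0.06],"grip":150},
    {"rot":[0,0,0],"xyz":[-0.0126,0.0646,-0.06],"grip":150}
  ]
}}

```text
clock: 22.63
tool_pos: [0.4683, -0.2338, 0.1184]
eef_rot: [0.999, -0.034, 0.001, 0.003]
contact_force: [-0.3, -0.1, 0.1]
opening: 0.412
finger_force: 0.0
```

Emit:
{"op": "carry_out", "data": {
  "plan": [
    {"rot":[0,0,0],"xyz":[0,0,0],"grip":150},
    {"rot":[0,0,0],"xyz":[0,0,0],"grip":150}
  ]
}}

```text
clock: 22.8
tool_pos: [0.4704, -0.2256, 0.1174]
eef_rot: [1.0, -0.03, 0.001, -0.0]
contact_force: [0.2, 0.3, -0.6]
opening: 0.41
finger_force: 0.0
```

```bash
python3 - <<'E'
from h import *
now(); rel([[*peg(a),.057] for a in(-36,-34)])
E
```

```text
phi now (np.float64(-35.56539345877991), np.float64(0.045590819542589374))
t 22.8 pos [ 0.4704 -0.2256  0.1174] F [ 0.2  0.3 -0.6] open 0.41 rot [-0.0006 -0.0015 -0.0028]
[ 0.6 -0.  60.4]
[-0.3 -1.3 60.4]
```

Emit:
{"op": "carry_out", "data": {
  "plan": [
    {"rot":[0,0,0],"xyz":[0.0015,0.0015,0.04],"grip":150},
    {"rot":[0,0,0],"xyz":[0.0015,0.0015,0.06],"grip":150},
    {"rot":[0,0,0],"xyz":[0.0015,0.0015,0.06],"grip":150},
    {"rot":[0,0,0],"xyz":[0.0015,0.0015,0.06],"grip":255},
    {"rot":[0,0,0],"xyz":[0.0015,0.0015,0.06],"grip":255},
    {"rot":[0,0,0],"xyz":[0.0015,0.0015,0.06],"grip":255},
    {"rot":[0,0,0],"xyz":[0.0015,0.0015,0.06],"grip":255}
  ]
}}

```text
clock: 23.38
tool_pos: [0.4722, -0.2284, 0.0586]
eef_rot: [1.0, -0.03, 0.001, 0.001]
contact_force: [1.7, 0.1, 1.0]
opening: 0.159
finger_force: 30.0
```

```bash
python3 - <<'E'
from h import *
now(); a0=phi(r.get_state()["tool_pos"])[0]
rel([[*peg(a),.057] for a in np.linspace(a0,58,9)[1:]])
E
```

```text
phi now (np.float64(-39.73904457937856), np.float64(0.04566499629216931))
t 23.38 pos [ 0.4722 -0.2284  0.0586] F [1.7 0.1 1. ] open 0.16 rot [ 0.0012 -0.003  -0.0034]
[-4.8 -8.4  1.6]
[ -8.4 -17.3   1.5]
[ -9.9 -26.7   1.5]
[ -9.4 -36.3   1.5]
[ -7.  -45.6   1.5]
[ -2.6 -54.1   1.5]
[  3.5 -61.5   1.5]
[ 11.  -67.4   1.5]
```

Emit:
{"op": "carry_out", "data": {
  "plan": [
    {"rot":[0,0,0],"xyz":[-0.0048,-0.0084,0],"grip":255},
    {"rot":[0,0,0],"xyz":[-0.0084,-0.0173,0],"grip":255},
    {"rot":[0,0,0],"xyz":[-0.0099,-0.0267,0],"grip":255},
    {"rot":[0,0,0],"xyz":[-0.0094,-0.0363,0],"grip":255},
    {"rot":[0,0,0],"xyz":[-0.007,-0.0456,0],"grip":255},
    {"rot":[0,0,0],"xyz":[-0.0026,-0.0541,0],"grip":255},
    {"rot":[0,0,0],"xyz":[0.0035,-0.0615,0],"grip":255},
    {"rot":[0,0,0],"xyz":[0.011,-0.0674,0],"grip":255}
  ]
}}

```text
clock: 24.05
tool_pos: [0.4806, -0.1655, 0.058]
eef_rot: [0.999, -0.034, -0.004, 0.003]
contact_force: [-8.6, -9.5, 3.9]
opening: 0.158
finger_force: 30.0
```

Emit:
{"op": "carry_out", "data": {
  "plan": [
    {"rot":[0,0,0],"xyz":[0,0,0],"grip":255},
    {"rot":[0,0,0],"xyz":[0,0,0],"grip":255},
    {"rot":[0,0,0],"xyz":[0,0,0],"grip":255}
  ]
}}

```text
clock: 24.3
tool_pos: [0.4833, -0.1639, 0.058]
eef_rot: [0.999, -0.032, -0.002, 0.002]
contact_force: [-5.3, -5.1, 2.5]
opening: 0.162
finger_force: 30.0
```

Emit:
{"op": "carry_out", "data": {
  "plan": [
    {"rot":[0,0,0],"xyz":[0,0,0],"grip":150},
    {"rot":[0,0,0],"xyz":[0,0,0],"grip":150},
    {"rot":[0,0,0],"xyz":[0,0,-0.03],"grip":150},
    {"rot":[0,0,0],"xyz":[0,0,-0.06],"grip":150},
    {"rot":[0,0,0],"xyz":[-0.006,0.033,-0.06],"grip":150},
    {"rot":[0,0,0],"xyz":[-0.0118,0.0656,-0.06],"grip":150},
    {"rot":[0,0,0],"xyz":[-0.0118,0.0656,-0.06],"grip":150},
    {"rot":[0,0,0],"xyz":[-0.0118,0.0656,-0.06],"grip":150}
  ]
}}

```text
clock: 24.97
tool_pos: [0.4703, -0.2282, 0.1179]
eef_rot: [0.999, -0.032, 0.001, 0.001]
contact_force: [0.5, 0.2, 0.5]
opening: 0.412
finger_force: 0.0
```

```bash
python3 - <<'E'
from h import *
now(); rel([[*peg(a),.057] for a in(-38,-36)])
E
```

```text
phi now (np.float64(-38.21281271613528), np.float64(0.04708218183243229))
t 24.97 pos [ 0.4703 -0.2282  0.1179] F [0.5 0.2 0.5] open 0.41 rot [ 0.0014 -0.0021 -0.0073]
[ 1.4 -1.5 60.9]
[ 0.4 -2.8 60.9]
```

Emit:
{"op": "carry_out", "data": {
  "plan": [
    {"rot":[0,0,-0.005],"xyz":[0.0015,-0.001,0.04],"grip":150},
    {"rot":[0,0,-0.005],"xyz":[0.0015,-0.001,0.06],"grip":150},
    {"rot":[0,0,-0.005],"xyz":[0.0015,-0.001,0.06],"grip":150},
    {"rot":[0,0,-0.005],"xyz":[0.0015,-0.001,0.06],"grip":255},
    {"rot":[0,0,-0.005],"xyz":[0.0015,-0.001,0.06],"grip":255},
    {"rot":[0,0,-0.005],"xyz":[0.0015,-0.001,0.06],"grip":255},
    {"rot":[0,0,-0.005],"xyz":[0.0015,-0.001,0.06],"grip":255}
  ]
}}

```text
clock: 25.55
tool_pos: [0.4729, -0.226, 0.0586]
eef_rot: [1.0, -0.028, 0.001, 0.001]
contact_force: [0.8, -0.5, 2.6]
opening: 0.161
finger_force: 30.0
```

```bash
python3 - <<'E'
from h import *
now(); a0=phi(r.get_state()["tool_pos"])[0]
rel([[*peg(a),.057] for a in np.linspace(a0,58,9)[1:]])
E
```

```text
phi now (np.float64(-37.83537257891699), np.float64(0.04370889000413499))
t 25.55 pos [ 0.4729 -0.226   0.0586] F [ 0.8 -0.5  2.6] open 0.16 rot [ 0.0017 -0.0029  0.0012]
[-6.  -7.2  1.6]
[ -9.2 -16.    1.5]
[-10.4 -25.3   1.5]
[ -9.7 -34.7   1.5]
[ -7.1 -43.7   1.5]
[ -2.7 -52.    1.5]
[  3.3 -59.2   1.5]
[ 10.7 -65.    1.5]
```

Emit:
{"op": "carry_out", "data": {
  "plan": [
    {"rot":[0,0,0],"xyz":[-0.006,-0.0072,0],"grip":255},
    {"rot":[0,0,0],"xyz":[-0.0092,-0.016,0],"grip":255},
    {"rot":[0,0,0],"xyz":[-0.0104,-0.0253,0],"grip":255},
    {"rot":[0,0,0],"xyz":[-0.0097,-0.0347,0],"grip":255},
    {"rot":[0,0,0],"xyz":[-0.0071,-0.0437,0],"grip":255},
    {"rot":[0,0,0],"xyz":[-0.0027,-0.052,0],"grip":255},
    {"rot":[0,0,0],"xyz":[0.0033,-0.0592,0],"grip":255},
    {"rot":[0,0,0],"xyz":[0.0107,-0.065,0],"grip":255}
  ]
}}

```text
clock: 26.22
tool_pos: [0.481, -0.1652, 0.0581]
eef_rot: [1.0, -0.031, -0.004, 0.003]
contact_force: [-6.9, -9.4, 4.1]
opening: 0.154
finger_force: 30.0
```

Emit:
{"op": "carry_out", "data": {
  "plan": [
    {"rot":[0,0,0],"xyz":[0,0,0],"grip":255},
    {"rot":[0,0,0],"xyz":[0,0,0],"grip":255},
    {"rot":[0,0,0],"xyz":[0,0,0],"grip":255}
  ]
}}

```text
clock: 26.47
tool_pos: [0.4836, -0.1637, 0.0581]
eef_rot: [1.0, -0.03, -0.002, 0.002]
contact_force: [-4.4, -5.1, 2.6]
opening: 0.158
finger_force: 30.0
```

Emit:
{"op": "carry_out", "data": {
  "plan": [
    {"rot":[0,0,0],"xyz":[0,0,0],"grip":150},
    {"rot":[0,0,0],"xyz":[0,0,0],"grip":150},
    {"rot":[0,0,0],"xyz":[0,0,-0.03],"grip":150},
    {"rot":[0,0,0],"xyz":[0,0,-0.06],"grip":150},
    {"rot":[0,0,0],"xyz":[-0.006,0.033,-0.06],"grip":150},
    {"rot":[0,0,0],"xyz":[-0.0118,0.0656,-0.06],"grip":150},
    {"rot":[0,0,0],"xyz":[-0.0118,0.0656,-0.06],"grip":150},
    {"rot":[0,0,0],"xyz":[-0.0118,0.0656,-0.06],"grip":150}
  ]
}}

```text
clock: 27.13
tool_pos: [0.4707, -0.2277, 0.1179]
eef_rot: [1.0, -0.029, 0.001, 0.001]
contact_force: [1.0, 0.5, -0.5]
opening: 0.412
finger_force: 0.0
```

```bash
python3 - <<'E'
from h import *
now(); rel([[*peg(a),.057] for a in(-38,-36)])
E
```

```text
phi now (np.float64(-38.05085638702919), np.float64(0.04647675689898718))
t 27.13 pos [ 0.4707 -0.2277  0.1179] F [ 1.   0.5 -0.5] open 0.41 rot [ 0.0013 -0.002  -0.0022]
[ 1.  -1.  60.9]
[ 0.1 -2.3 60.9]
```

Same cycle again; the starting positions are nearly identical.

Emit:
{"op": "carry_out", "data": {
  "plan": [
    {"rot":[0,0,0],"xyz":[0.001,-0.001,0.04],"grip":150},
    {"rot":[0,0,0],"xyz":[0.001,-0.001,0.06],"grip":150},
    {"rot":[0,0,0],"xyz":[0.001,-0.001,0.06],"grip":150},
    {"rot":[0,0,0],"xyz":[0.001,-0.001,0.06],"grip":255},
    {"rot":[0,0,0],"xyz":[0.001,-0.001,0.06],"grip":255},
    {"rot":[0,0,0],"xyz":[0.001,-0.001,0.06],"grip":255},
    {"rot":[0,0,0],"xyz":[0.001,-0.001,0.06],"grip":255}
  ]
}}

```text
clock: 27.72
tool_pos: [0.4728, -0.2256, 0.0586]
eef_rot: [1.0, -0.028, 0.001, 0.001]
contact_force: [0.0, -1.1, 2.1]
opening: 0.158
finger_force: 30.0
```

Emit:
{"op": "carry_out", "data": {
  "plan": [
    {"rot":[0,0,0],"xyz":[-0.006,-0.0072,0],"grip":255},
    {"rot":[0,0,0],"xyz":[-0.0092,-0.016,0],"grip":255},
    {"rot":[0,0,0],"xyz":[-0.0104,-0.0253,0],"grip":255},
    {"rot":[0,0,0],"xyz":[-0.0097,-0.0347,0],"grip":255},
    {"rot":[0,0,0],"xyz":[-0.0071,-0.0437,0],"grip":255},
    {"rot":[0,0,0],"xyz":[-0.0027,-0.052,0],"grip":255},
    {"rot":[0,0,0],"xyz":[0.0033,-0.0592,0],"grip":255},
    {"rot":[0,0,0],"xyz":[0.0107,-0.065,0],"grip":255}
  ]
}}

```text
clock: 28.38
tool_pos: [0.4807, -0.165, 0.0581]
eef_rot: [0.999, -0.031, -0.004, 0.003]
contact_force: [-8.7, -11.4, 4.9]
opening: 0.159
finger_force: 30.0
```

Emit:
{"op": "carry_out", "data": {
  "plan": [
    {"rot":[0,0,0],"xyz":[0,0,0],"grip":255},
    {"rot":[0,0,0],"xyz":[0,0,0],"grip":255},
    {"rot":[0,0,0],"xyz":[0,0,0],"grip":255}
  ]
}}

```text
clock: 28.63
tool_pos: [0.4831, -0.1637, 0.0581]
eef_rot: [1.0, -0.03, -0.002, 0.002]
contact_force: [-4.5, -6.8, 3.7]
opening: 0.16
finger_force: 30.0
```

Emit:
{"op": "carry_out", "data": {
  "plan": [
    {"rot":[0,0,0],"xyz":[0,0,0],"grip":150},
    {"rot":[0,0,0],"xyz":[0,0,0],"grip":150},
    {"rot":[0,0,0],"xyz":[0,0,-0.03],"grip":150},
    {"rot":[0,0,0],"xyz":[0,0,-0.06],"grip":150},
    {"rot":[0,0,0],"xyz":[-0.006,0.033,-0.06],"grip":150},
    {"rot":[0,0,0],"xyz":[-0.0118,0.0656,-0.06],"grip":150},
    {"rot":[0,0,0],"xyz":[-0.0118,0.0656,-0.06],"grip":150},
    {"rot":[0,0,0],"xyz":[-0.0118,0.0656,-0.06],"grip":150}
  ]
}}

```text
clock: 29.3
tool_pos: [0.4707, -0.2273, 0.1179]
eef_rot: [1.0, -0.029, 0.001, 0.001]
contact_force: [0.4, 0.2, 0.5]
opening: 0.409
finger_force: 0.0
```

```bash
python3 - <<'E'
from h import *
now(); rel([[*peg(a),.057] for a in(-38,-36)])
E
```

```text
phi now (np.float64(-37.591415339146714), np.float64(0.046302086890761755))
t 29.3 pos [ 0.4707 -0.2273  0.1179] F [0.4 0.2 0.5] open 0.41 rot [ 0.0013 -0.0021 -0.0022]
[ 1.1 -0.6 60.9]
[ 0.2 -1.9 60.9]
```

Emit:
{"op": "carry_out", "data": {
  "plan": [
    {"rot":[0,0,0],"xyz":[0.001,-0.001,0.04],"grip":150},
    {"rot":[0,0,0],"xyz":[0.001,-0.001,0.06],"grip":150},
    {"rot":[0,0,0],"xyz":[0.001,-0.001,0.06],"grip":150},
    {"rot":[0,0,0],"xyz":[0.001,-0.001,0.06],"grip":255},
    {"rot":[0,0,0],"xyz":[0.001,-0.001,0.06],"grip":255},
    {"rot":[0,0,0],"xyz":[0.001,-0.001,0.06],"grip":255},
    {"rot":[0,0,0],"xyz":[0.001,-0.001,0.06],"grip":255}
  ]
}}

```text
clock: 29.88
tool_pos: [0.4727, -0.2256, 0.0586]
eef_rot: [1.0, -0.028, 0.002, 0.001]
contact_force: [0.0, -1.5, 2.1]
opening: 0.157
finger_force: 30.0
```

```bash
python3 - <<'E'
from h import *
now(); a0=phi(r.get_state()["tool_pos"])[0]
rel([[*peg(a),.057] for a in np.linspace(a0,5,6)[1:]])
E
```

```text
phi now (np.float64(-37.249998125936514), np.float64(0.043620896066358))
t 29.88 pos [ 0.4727 -0.2256  0.0586] F [ 0.  -1.5  2.1] open 0.16 rot [ 0.0021 -0.0031  0.0009]
[-4.7 -4.7  1.6]
[ -7.5 -10.8   1.5]
[ -9.3 -17.1   1.5]
[-10.2 -23.7   1.5]
[-10.1 -30.3   1.5]
```

Emit:
{"op": "carry_out", "data": {
  "plan": [
    {"rot":[0,0,0],"xyz":[-0.0047,-0.0047,0],"grip":255},
    {"rot":[0,0,0],"xyz":[-0.0075,-0.0108,0],"grip":255},
    {"rot":[0,0,0],"xyz":[-0.0093,-0.0171,0],"grip":255},
    {"rot":[0,0,0],"xyz":[-0.0102,-0.0237,0],"grip":255},
    {"rot":[0,0,0],"xyz":[-0.0101,-0.0303,0],"grip":255},
    {"rot":[0,0,0],"xyz":[-0.0101,-0.0303,0],"grip":255},
    {"rot":[0,0,0],"xyz":[-0.0101,-0.0303,0],"grip":255}
  ]
}}

```text
clock: 30.47
tool_pos: [0.463, -0.2049, 0.0585]
eef_rot: [0.999, -0.033, 0.002, 0.007]
contact_force: [-2.4, -23.3, -5.0]
opening: 0.16
finger_force: 30.0
```

```bash
python3 - <<'E'
from h import *
now()
E
```

```text
phi now (np.float64(-7.890783896635142), np.float64(0.04603735490083734))
```

Emit:
{"op": "carry_out", "data": {
  "plan": [
    {"rot":[0,0,0],"xyz":[0,0.008,0],"grip":150},
    {"rot":[0,0,0],"xyz":[0,0.008,0],"grip":150},
    {"rot":[0,0,0],"xyz":[0,0.008,0],"grip":150},
    {"rot":[0,0,0],"xyz":[0,0.008,-0.03],"grip":150},
    {"rot":[0,0,0],"xyz":[0,0.008,-0.06],"grip":150},
    {"rot":[0,0,0],"xyz":[-0.01,-0.01,-0.08],"grip":255},
    {"rot":[0,0,0],"xyz":[-0.05,-0.04,-0.1],"grip":255},
    {"rot":[0,0,0],"xyz":[-0.06,-0.08,-0.1],"grip":255}
  ]
}}

```text
clock: 31.13
tool_pos: [0.4091, -0.1197, 0.1585]
eef_rot: [1.0, -0.03, 0.001, 0.001]
contact_force: [-0.2, 1.0, 0.2]
opening: 0.209
finger_force: 0.0
```

Emit:
{"op": "carry_out", "data": {
  "plan": [
    {"rot":[0,0,0],"xyz":[0,0,0],"grip":255},
    {"rot":[0,0,0],"xyz":[0,0,0],"grip":255},
    {"rot":[0,0,0],"xyz":[0,0,0],"grip":255},
    {"rot":[0,0,0],"xyz":[0,0,0],"grip":255}
  ]
}}

```text
clock: 31.47
tool_pos: [0.4117, -0.1195, 0.1563]
eef_rot: [1.0, -0.028, 0.001, 0.0]
contact_force: [0.9, 0.2, 0.7]
opening: 0.005
finger_force: 0.0
```

```bash
python3 - <<'E'
from h import *
for z in(.03,.035,.04,.045,.05): 
    k=ray("top",(301.7,245.8),z); print(z,k.round(4),proj("scene",k).round(1))
im=r.snapshot("top"); sc=r.snapshot("scene")
a=cv2.resize(im[172:268,262:407],(560,370),interpolation=cv2.INTER_CUBIC)
s=cv2.resize(sc[185:265,240:380],(560,320),interpolation=cv2.INTER_CUBIC)[:220]
cv2.imwrite("pics/t10.png",cv2.cvtColor(np.vstack([a,s]),cv2.COLOR_RGB2BGR))
rel([[.4547,-.0067,.10]])
E
```

```text
0.03 [ 0.4533 -0.0083  0.03  ] [316.8 241.1]
0.035 [ 0.4535 -0.0081  0.035 ] [316.8 239.6]
0.04 [ 0.4536 -0.008   0.04  ] [316.7 238. ]
0.045 [ 0.4537 -0.0078  0.045 ] [316.7 236.4]
0.05 [ 0.4539 -0.0077  0.05  ] [316.7 234.9]
t 31.57 pos [ 0.4114 -0.1199  0.1561] F [-0.   0.1  1. ] open 0.0 rot [ 0.0006 -0.001  -0.    ]
[  36.8 -115.5   56.1]
```

View pics/t10.png

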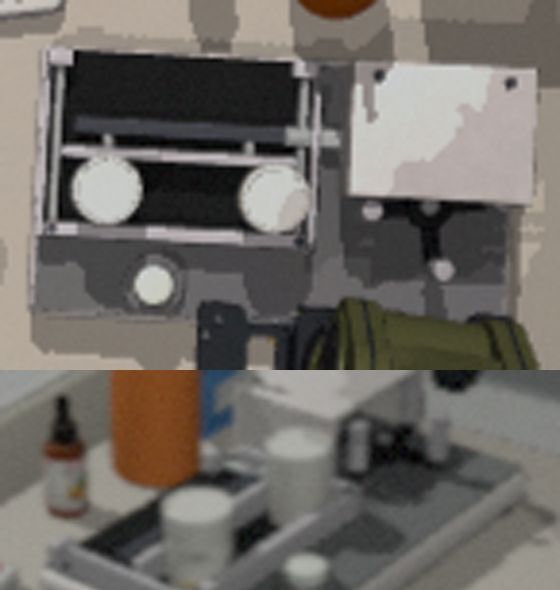

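Both pots are held between the bars, and the wheel is at its tight stop with the front peg at about −8°. The key top is at around z≈0.05. I'm going to press it with the fingers shut.

Emit:
{"op": "carry_out", "data": {
  "plan": [
    {"rot":[0,0,0],"xyz":[0.0368,-0.114,0.03],"grip":255},
    {"rot":[0,0,0],"xyz":[0.0368,-0.114,0.03],"grip":255},
    {"rot":[0,0,0],"xyz":[0.0368,-0.114,0.03],"grip":255},
    {"rot":[0,0,0],"xyz":[0.0368,-0.114,0.07],"grip":255},
    {"rot":[0,0,0],"xyz":[0.0368,-0.114,0.085],"grip":255},
    {"rot":[0,0,0],"xyz":[0.0368,-0.114,0.085],"grip":255},
    {"rot":[0,0,0],"xyz":[0.0368,-0.114,0.085],"grip":255}
  ]
}}

```text
clock: 32.15
tool_pos: [0.4535, -0.0081, 0.0707]
eef_rot: [1.0, -0.028, -0.001, 0.0]
contact_force: [0.7, -0.8, -0.0]
opening: 0.006
finger_force: 0.0
```

Emit:
{"op": "carry_out", "data": {
  "plan": [
    {"rot":[0,0,0],"xyz":[0,0,0.005],"grip":255},
    {"rot":[0,0,0],"xyz":[0,0,0.01],"grip":255},
    {"rot":[0,0,0],"xyz":[0,0,0.015],"grip":255},
    {"rot":[0,0,0],"xyz":[0,0,0.018],"grip":255},
    {"rot":[0,0,0],"xyz":[0,0,0.018],"grip":255},
    {"rot":[0,0,0],"xyz":[0,0,0.018],"grip":255}
  ]
}}

```text
clock: 32.65
tool_pos: [0.4547, -0.0079, 0.0537]
eef_rot: [1.0, -0.028, 0.001, 0.0]
contact_force: [0.4, -2.3, 3.2]
opening: 0.006
finger_force: 1.7
```

Emit:
{"op": "carry_out", "data": {
  "plan": [
    {"rot":[0,0,0],"xyz":[0,0,0.002],"grip":255},
    {"rot":[0,0,0],"xyz":[0,0,0.004],"grip":255},
    {"rot":[0,0,0],"xyz":[0,0,0.004],"grip":255},
    {"rot":[0,0,0],"xyz":[0,0,0.004],"grip":255}
  ]
}}

```text
clock: 32.98
tool_pos: [0.4547, -0.0079, 0.0511]
eef_rot: [1.0, -0.028, 0.002, 0.0]
contact_force: [-0.1, -2.2, 23.8]
opening: 0.006
finger_force: 11.8
```

Emit:
{"op": "carry_out", "data": {
  "plan": [
    {"rot":[0,0,0],"xyz":[0,0,0.002],"grip":255},
    {"rot":[0,0,0],"xyz":[0,0,0.003],"grip":255},
    {"rot":[0,0,0],"xyz":[0,0,0.003],"grip":255},
    {"rot":[0,0,0],"xyz":[0,0,0.003],"grip":255}
  ]
}}

```text
clock: 33.32
tool_pos: [0.4547, -0.008, 0.0506]
eef_rot: [1.0, -0.028, 0.003, 0.0]
contact_force: [-3.1, -1.4, 56.3]
opening: 0.002
finger_force: 27.8
```

The key is firmly bottomed. Retracting.

Emit:
{"op": "carry_out", "data": {
  "plan": [
    {"rot":[0,0,0],"xyz":[0,0,-0.005],"grip":255},
    {"rot":[0,0,0],"xyz":[0,0,-0.02],"grip":255},
    {"rot":[0,0,0],"xyz":[0,0,-0.05],"grip":255},
    {"rot":[0,0,0],"xyz":[0,0,-0.09],"grip":255},
    {"rot":[0,0,0],"xyz":[-0.04,0,-0.12],"grip":255},
    {"rot":[0,0,0],"xyz":[-0.05,0,-0.14],"grip":255},
    {"rot":[0,0,0],"xyz":[-0.05,0,-0.14],"grip":255}
  ]
}}

```text
clock: 33.9
tool_pos: [0.4003, -0.0043, 0.1892]
eef_rot: [1.0, -0.027, -0.0, -0.0]
contact_force: [-0.8, 0.5, 0.5]
opening: 0.004
finger_force: 0.0
```

Emit:
{"op": "carry_out", "data": {
  "plan": [
    {"rot":[0,0,0],"xyz":[0,0.04,0],"grip":255},
    {"rot":[0,0,0],"xyz":[0,0.08,0],"grip":255},
    {"rot":[0,0,0],"xyz":[0,0.1,0],"grip":255},
    {"rot":[0,0,0],"xyz":[0,0.1,0],"grip":255},
    {"rot":[0,0,0],"xyz":[0,0.1,0],"grip":255}
  ]
}}

```text
clock: 34.32
tool_pos: [0.3984, -0.105, 0.1857]
eef_rot: [1.0, -0.029, -0.0, 0.0]
contact_force: [0.2, -0.6, 1.2]
opening: 0.004
finger_force: 0.0
```

```bash
python3 - <<'E'
from h import *
im=r.snapshot("top"); sc=r.snapshot("scene")
a=cv2.resize(im[160:275,155:410],(760,343),interpolation=cv2.INTER_CUBIC)
s=cv2.resize(sc[185:305,170:380],(760,434),interpolation=cv2.INTER_CUBIC)[:250]
cv2.imwrite("pics/t11.png",cv2.cvtColor(np.vstack([a,s]),cv2.COLOR_RGB2BGR)); rel([])
E
```

```text
t 34.42 pos [ 0.3986 -0.1032  0.1858] F [-0.6  1.5 -0.3] open 0.0 rot [-0.0007  0.0003  0.0032]
```

View pics/t11.png

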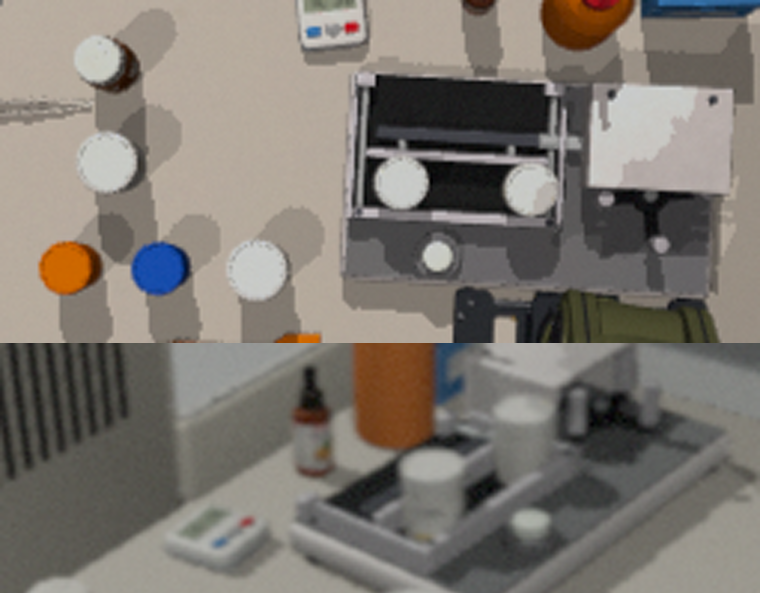

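Both small pots stand upright and clamped at about (402,181) and (530,189) in the crop. The large pots haven't moved, the key is up and the arm is clear. Handing in.

```bash
python3 -c "
from plant import r
print(r.finish_job())"
```

```text
the job is handed in; nothing more can be done
None
```

The job is handed in at about 34 s: both small pots present were stood upright in the bay and clamped with the handwheel at its tight stop, the start key was pressed fully down (with a peak of about 56 N through the shut fingers) and came back up, and the large pots were left where they stood.

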